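# Change over a comb assay and start its incubation

## Robot

A 6-joint arm with a two-finger parallel gripper is mounted at the origin on a cart in front of the work surface, level with it; the furniture and walls round the work are solid. World frame = base frame: x ahead of the robot, y to its left, z up, the work surface at z = 0. Lengths are in m, angles in rad, forces in N, time in s.
With the tool pointing down it reaches from about 0.3 to 0.775 m from the base axis. Payload 14.6 kg.
Tool frame: the origin (TCP) lies at the very end of the fingers, on their centre line; the grasp point (between the pads) lies 19 mm behind it; z points along the fingers, y is the line along which they close (so a half turn about z gives the same grasp; the last joint's range is limited). The gripper opens to 85 mm and grips with 20 to 120 N. Pads are 22 mm wide; open, the fingers measure 114 mm over their backs; the gripper's body (76 mm by 85 mm) begins 54 mm behind the grasp point. The pads swing forward as they close: fully open they stand 13 mm farther back than shut.
Start: joints at [1.144, 0.3, 1.521, -0, 1.321, -0.067], TCP at [0.194, 0.515, 0.231] pointing down, gripper open.
Joint ranges: [-3.03, 3.03], [-0.79, 2.21], [0.23, 2.52], [-1.04, 4.18], [0, 3.07], [-2.55, 2.55]. Speed limits (rad/s): [2.22, 2.22, 2.57, 3.14, 3.14, 3.14].

## Interface

Orientations are given as a rotation vector (axis times angle).
In Python, from cell import read_state, viewer, order gives the robot as it stands.
- The arm moves only by the shell command python3 -m pendant 'ROWS' [FORCE]. ROWS is JSON, a list that holds one entry, the list of rows, each a list of 7 numbers: the shift along the tool's x, y, z in mm, then the turn, a rotation vector about the tool's x, y, z in degrees, then the opening, from 0 (shut) to 1 (fully open). In form: [[[x, y, z, wx, wy, wz, claw], ...]]. A call has 1 to 12 rows; each row shifts and turns the commanded pose from where the row before left it, along the tool's axes as they then stand; what a row does not reach is not made up. A row lasts 1/12 s, in which the tool goes at most 41.7 mm and 7.16 degrees, less where a joint would pass 70% of its speed; a pose out of reach is approached as far as the arm can. A call with a gripper value outside its range is refused whole. The fingers move at their own pace and stop on an object; FORCE is the grip in N (left out, the last holds). Time passes only in rows, so rows that do not move let the fingers close. It gives the time, the measured TCP pose, the force, the opening and the grip force at its end, in the units of the state.
- read_state(): the state, without advancing time (a new reading comes with each control period).
- viewer.get_image(name): name is "scene" or "top" or "wrist"; returns the picture (480x640x3 uint8, red, green, blue); there is no depth.
- viewer.camera_model(name): a dict with "vertical_fov" (degrees; the focal length in pixels is half the picture's height over the tangent of half this angle, whatever the lens; pixels are square), "cx", "cy" (the principal point, pixels), "k1" (the pictures are not rectified: a ray, as slopes to the right and down, at radius r is drawn at 1 + k1 r^2 times it, then the intrinsics apply), "extrinsics" (4x4, takes a point from world to camera coordinates). Camera axes: x right, y up, looking along -z (the intrinsics and any distortion apply to the point x, -y, -z); pixel columns grow to the right and rows downward; lengths in m; the calibration is good to about 2 mm. A picture is of the moment at which its call begins: read the wrist's pose just before it. camera_model takes no time and is no camera call; for the wrist camera it gives the pose at the moment of the call.
- order.close_job(): hands the job in; it is judged then, once.
The state is a dict: "t": time; "joint_positions": joint angles; "qvel": joint speeds; "joint_torque": joint torques, N m; "eef_pos": TCP position; "ee_rot": TCP orientation; "wrist_force": force on the tool from outside, world axes, zero at the start; "ft_torque": the same for the moment, N m; "grip_width": finger opening in m; "grip_force": force on a finger pad.
Only numpy, scipy, OpenCV 4.12 (cv2) and the standard library are available. Lean on these libraries where they do the work, as an engineer would, in place of code of your own. Each camera call takes 0.05 s, during which the arm holds its last target. There are 200 camera calls.

## Task

Change over the comb assay: pull the white tray out from under the incubator's low canopy, put the used combs that stand in it into the steel dish, and seat every fresh comb from the green rack fully home in a row of the tray, each of its eight teeth in its own well. Then slide the loaded tray along the bench back under the canopy until it is fully home against the back stop, and last of all press the start key (the orange one) of the lab timer. Leave the bottle, petri dish and sealed plate where they are.

Things in the scene. Friction and masses are not known exactly. Their poses are not given: they have to be found in the camera images.
- comb_a: grey test comb, upright, 30 g; may be absent. Eight round-ended teeth 5 mm thick, 12.5 mm long, 9 mm apart along its y, under a bar 74 (y) x 10 x 5 mm; grip tab 34 (y) x 8 x 30 mm tall on the bar's middle. Origin: middle of the row at the tooth tips; bar z = 12.5 to 17.5 mm, tab top 47.5. Grip the tab by its ends (34 mm, closing along y): neighbours stand 27 mm off along x
- comb_b: grey test comb, upright, 30 g; may be absent. Eight round-ended teeth 5 mm thick, 12.5 mm long, 9 mm apart along its y, under a bar 74 (y) x 10 x 5 mm; grip tab 34 (y) x 8 x 30 mm tall on the bar's middle. Origin: middle of the row at the tooth tips; bar z = 12.5 to 17.5 mm, tab top 47.5. Grip the tab by its ends (34 mm, closing along y): neighbours stand 27 mm off along x
- comb_c: grey test comb, upright, 30 g; may be absent. Eight round-ended teeth 5 mm thick, 12.5 mm long, 9 mm apart along its y, under a bar 74 (y) x 10 x 5 mm; grip tab 34 (y) x 8 x 30 mm tall on the bar's middle. Origin: middle of the row at the tooth tips; bar z = 12.5 to 17.5 mm, tab top 47.5. Grip the tab by its ends (34 mm, closing along y): neighbours stand 27 mm off along x
- comb_d: grey test comb, upright, 30 g; may be absent. Eight round-ended teeth 5 mm thick, 12.5 mm long, 9 mm apart along its y, under a bar 74 (y) x 10 x 5 mm; grip tab 34 (y) x 8 x 30 mm tall on the bar's middle. Origin: middle of the row at the tooth tips; bar z = 12.5 to 17.5 mm, tab top 47.5. Grip the tab by its ends (34 mm, closing along y): neighbours stand 27 mm off along x
- used_comb_1: used comb, the same part as comb_a (same sizes, origin and grip), standing fully home in the third row of the tray at the start; may be absent
- used_comb_2: used comb, the same part as comb_a (same sizes, origin and grip), standing fully home in the first (front) row of the tray at the start; may be absent
- discard_dish: open steel dish for used combs, fixed, 110 (x) x 150 (y) x 46 mm outside with 3 mm walls and floor, on the bench to the left of the incubator's lane. Origin: centre of its underside
- comb_rack: green 96-place rack, 121 (x) x 83 (y) x 17 mm, loose, 0.25 kg, in which the combs stand at the start, teeth in its holes and bars resting on its top, each along the rack's y. Origin: centre of its underside
- tray: white tray, loose, 0.35 kg, under the canopy at the start. Well block 120 (x) x 84 (y) x 20 mm; origin: centre of the block's underside. Four rows of eight wells along y, at x = -40.5, -13.5, 13.5, 40.5 mm; wells 9 mm apart, 7.4 (y) x 7.8 (x) mm wide, 16 deep. A seated comb's bar rests on the block: its origin is then 7.5 mm above the tray's, its tab top 55 mm. A 4 mm apron runs from the block forward to x = -145 mm
- tray_row (a point): middle of the tray's front row (nearest the grip), on top of the well block, 20 mm above the bench (tray x = -40.5 mm, y = 0); the next rows follow every 27 mm along the tray's +x
- tray_grip (a point): middle of the top edge of the tray's upright grip, a fin 10 mm thick (along the tray's x) and 50 mm long (y), from 4 to 46 mm above the bench, 135 mm in front of the tray's origin (tray x = -135 mm, y = 0)
- incubator: slide-in incubator, fixed: white heated canopy 136 mm wide, 99 high, from x = -56 to 116 mm, ceiling 61 mm above the bench, on two grey guide walls 89 mm apart, open in front (-x) and below. Its x points straight in. Origin: on the bench, where the tray's origin lies when the tray is fully home (far edge at the back stop, x = 60 mm); the tray's grip then stands 79 mm in front of the canopy
- incubator_mouth (a point): middle of the mouth of the incubator's guides, on the bench, at incubator x = -80 mm; from here to x = -56 mm the guide walls (34 mm high there) narrow from 115 to 89 mm apart
- timer: countdown lab timer lying on its back, grey, 70 (x) x 64 (y) x 19 mm, loose, 0.12 kg, with a row of three keys 20 mm apart near its front edge. Origin: centre of its underside
- timer_start (a point): middle of the top of the timer's start key, the orange one at the right-hand end of the row (the timer's -y); the key is 10 (x) x 14 (y) mm and its top is 19 mm above the bench, 2 mm proud
- timer_key_2 (a joint): travel of the start key: 0 at rest, about 0.001 m when pressed down (about 4 N); it springs back
- bottle_buffer: bystander: screw-cap bottle, 56 mm across, 106 mm tall, left of the incubator. Origin: centre of its underside
- petri_0: bystander: petri dish 60 mm across, 14 mm high, behind the rack. Origin: centre of its underside
- sealed_plate: bystander: foil-sealed well plate 86 (x) x 127 (y) x 18 mm, behind the rack on the right. Origin: centre of its underside
Mind the look-alikes: they are no part of the job. What is shaped like the comb_b but blue is not meant.

How it is judged:
By the outcome, as a careful person would: the job done as asked, in the order asked, and still so for the second after the job is handed in, with the robot touching nothing.
Of used_comb_1, used_comb_2 only 1 to 2 are there at a start; the rules pass over those that are not, and their reading is None.
Of comb_a, comb_b, comb_c, comb_d only 3 to 4 are there at a start; the rules pass over those that are not, and their reading is None.
At some moment in a run one of tray, timer, comb_rack may be knocked a few centimetres aside while the robot is not near it.
It also fails if it takes over 210 s, if anything falls off the work surface, if the arm or the gripper's body presses on something with over 40 N, if the wrist force passes 120 N, or if a joint passes its speed limit or range.

## Working session

There is one attempt and no reset: what is moved stays moved. The work goes in short steps, Python scripts to look and compute and a shell command to move; the robot and the scene stay as the last step left them, time stands still between calls to the robot, and variables do not carry over. Pictures are saved under pics/ and viewed, at most 14 in all, crops included, and the job is handed in when it is done.

```bash
ls; mkdir -p pics
cat > h.py <<'E'
import numpy as np, cv2
from cell import read_state, viewer, order
from scipy.spatial.transform import Rotation as R
def cam(n):
    m=viewer.camera_model(n); f=240/np.tan(np.radians(m["vertical_fov"])/2)
    K=np.array([[f,0,m["cx"]],[0,f,m["cy"]],[0,0,1]]); return K,np.array([m["k1"],0,0,0,0.]),np.array(m["extrinsics"])
def shot(n,name=None):
    c=cam(n); im=np.array(viewer.get_image(n))
    if name: cv2.imwrite("pics/"+name+".png",im[:,:,::-1])
    return im,c
def pix(c,P):
    K,d,E=c; P=np.atleast_2d(P); q=P@E[:3,:3].T+E[:3,3]; q=q*[1,-1,-1]
    return cv2.projectPoints(q.reshape(-1,1,3),np.zeros(3),np.zeros(3),K,d)[0].reshape(-1,2)
def ray(c,uv,z):
    K,d,E=c; uv=np.atleast_2d(np.array(uv,float))
    s=cv2.undistortPoints(uv.reshape(-1,1,2),K,d).reshape(-1,2)
    v=np.c_[s[:,0],-s[:,1],-np.ones(len(s))]@E[:3,:3]; o=-E[:3,:3].T@E[:3,3]
    return o+v*((np.asarray(z)-o[2])/v[:,2])[:,None]
def st():
    s=read_state(); Rm=R.from_rotvec(s["ee_rot"]).as_matrix()
    print("t",round(s["t"],2),"p",np.round(np.array(s["eef_pos"])*1000,1),"F",np.round(s["wrist_force"],1),"w",round(s["grip_width"]*1000,1),"gf",np.round(s["grip_force"],1)); print(np.round(Rm,3).tolist()); return s,Rm
E
python3 - <<'E'
from h import *
st()
for n in("scene","top","wrist"):
    im,c=shot(n,n+"0"); E=c[2]; print(n,c[0][0,0],c[1][0],-E[:3,:3].T@E[:3,3])
E
```

```text
pics
t 0.0 p [193.5 514.6 230.7] F [-0.5 -0.6  0.1] w 85.4 gf 0.0
[[-0.936, 0.352, -0.0], [0.352, 0.936, -0.001], [0.0, -0.001, -1.0]]
scene 605.1651613273065 -0.10094511529535054 [-0.02509166 -0.7400928   0.93148132]
top 452.2992229125912 -0.04642123915998483 [0.43474101 0.04002997 1.04568598]
wrist 353.9190245456726 -0.06619505593618562 [0.12930926 0.53858793 0.37387191]
```

View pics/top0.png

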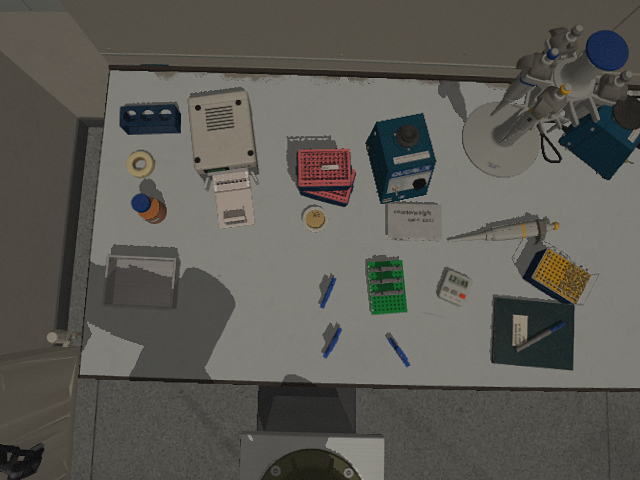

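View pics/scene0.png

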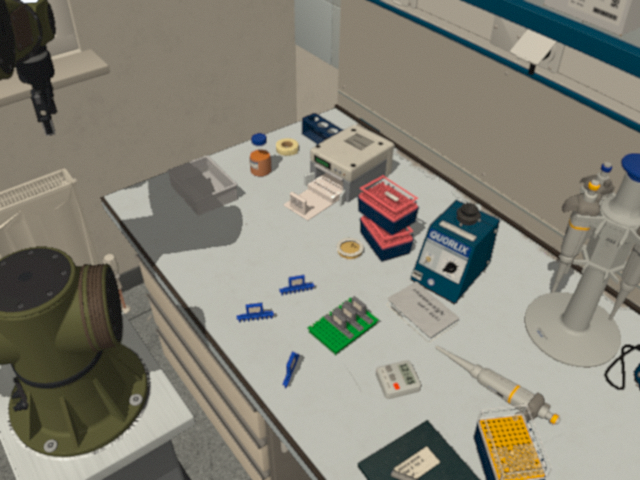

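Top view: incubator (222,130), tray grip (235,213), dish (142,280), rack with combs (387,285), timer (456,286) with its orange key (462,296). The blue combs are decoys.

Run:
```python
from h import *
im=cv2.imread("pics/top0.png"); c=cam("top")
a=cv2.resize(im[80:235,180:265],None,fx=4,fy=3.8,interpolation=cv2.INTER_CUBIC)[:590]
b=cv2.resize(im[250:320,355:480],None,fx=3.6,fy=3.6,interpolation=cv2.INTER_CUBIC)
o=np.zeros((590,800,3),np.uint8); o[:a.shape[0],:340]=a; o[:b.shape[0],345:345+b.shape[1]]=b
cv2.imwrite("pics/crop.png",o)
hsv=cv2.cvtColor(im,cv2.COLOR_BGR2HSV)
for n,lo,hi,z in(("green",(50,120,60),(75,255,255),.017),("orange",(3,130,150),(15,255,255),.019)):
    m=cv2.inRange(hsv,lo,hi); cs,_=cv2.findContours(m,0,2)
    for k in cs:
        if cv2.contourArea(k)>10:
            r=cv2.minAreaRect(k); print(n,r); print(np.round(ray(c,np.vstack([[r[0]],cv2.boxPoints(r)]),z)*1000))
```

```text
green ((374.5, 287.5), (11.0, 9.0), 0.0)
[[ 479. -131.   17.]
 [ 469. -118.   17.]
 [ 489. -118.   17.]
 [ 490. -143.   17.]
 [ 469. -144.   17.]]
green ((372.8578186035156, 274.6926574707031), (7.949958801269531, 10.440306663513184), 73.3007583618164)
[[ 508. -127.   17.]
 [ 513. -113.   17.]
 [ 521. -136.   17.]
 [ 503. -141.   17.]
 [ 496. -118.   17.]]
green ((371.0, 265.0), (6.0, 8.0), 90.0)
[[ 530. -122.   17.]
 [ 537. -113.   17.]
 [ 537. -132.   17.]
 [ 524. -132.   17.]
 [ 523. -113.   17.]]
green ((386.5346374511719, 286.8465576171875), (51.94094467163086, 35.32381820678711), 84.2894058227539)
[[ 481. -158.   17.]
 [ 535. -112.   17.]
 [ 545. -193.   17.]
 [ 429. -204.   17.]
 [ 419. -125.   17.]]
```

View pics/crop.png

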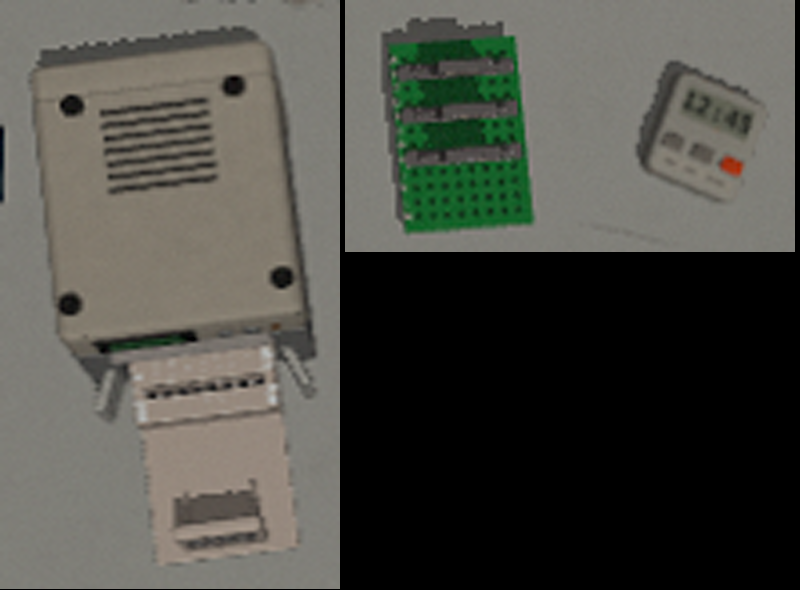

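Three fresh combs stand in the rack's far places. The tray sticks out with its front row visible and empty, so the used comb should be in row 3.

```bash
cat >> h.py <<'E'
def plan(p,ydir=None,s=None):
    """tool-frame mm shift and z-turn (deg) to TCP p (mm, world), fingers closing along world dir at ydir deg"""
    s=s or read_state(); Rm=R.from_rotvec(s["ee_rot"]).as_matrix()
    d=Rm.T@(np.array(p)-np.array(s["eef_pos"])*1000)
    a=None
    if ydir is not None:
        cur=np.degrees(np.arctan2(Rm[1,1],Rm[0,1])); a=(cur-ydir+90)%180-90 # tool z down: turn sign flips
    print("shift",np.round(d,1),"turn z",a if a is None else round(a,2))
E
python3 - <<'E'
from h import *
c=cam("top")
T=lambda L:[(180+x/4,80+y/3.8) for x,y in L]
U=lambda L:[(355+(x-345)/3.6,250+y/3.6) for x,y in L]
f=lambda n,L,z:print(n,np.round(ray(c,L,z)*1000,1)[:,:2].tolist())
f("canopy FL FR BL BR",T([(60,330),(303,314),(35,75),(272,50)]),.099)
f("block front edge L R",T([(137,424),(281,412)]),.02)
f("row1 L R",T([(153,393),(265,379)]),.02)
f("apron front L R",T([(158,563),(300,548)]),.004)
f("fin top ends",T([(172,535),(265,522)]),.046)
f("guide tips L R",T([(103,410),(310,390)]),.034)
f("comb tabs",U([(460,68),(460,112),(463,155)]),.04)
f("key",U([(732,165)]),.019)
d=np.float64([[105,256],[180,256],[176,307],[104,305]]); f("dish",d,.046)
plan([600,300,200],90)
E
```

```text
canopy FL FR BL BR [[724.1, 274.1], [737.6, 142.7], [878.7, 299.0], [898.3, 167.7]]
block front edge L R [[689.9, 244.6], [700.1, 161.2]]
row1 L R [[709.8, 236.5], [720.7, 171.5]]
apron front L R [[606.7, 230.3], [618.6, 147.8]]
fin top ends [[616.7, 215.7], [626.2, 163.9]]
guide tips L R [[694.5, 261.9], [710.7, 143.5]]
comb tabs [[520.4, -154.7], [493.1, -154.8], [466.7, -156.7]]
key [[465.7, -332.0]]
dish [[528.9, 475.2], [534.3, 306.9], [422.0, 308.1], [420.8, 467.5]]
shift [-456.   -57.8   30.9] turn z -20.61
```

Run:
```python
from h import *
plan([622,190,170],8)
```

```text
shift [-515.3 -152.9   61. ] turn z 61.39
```

```bash
python3 -m pendant '[[[-36,-11,0,0,0,0,1],[-36,-11,0,0,0,0,1],[-36,-11,0,0,0,0,1],[-36,-11,0,0,0,0,1],[-36,-11,0,0,0,0,1],[-36,-11,0,0,0,0,1],[-36,-11,0,0,0,0,1],[-36,-11,0,0,0,0,1],[-36,-11,0,0,0,0,1],[-36,-11,0,0,0,0,1],[-36,-11,0,0,0,0,1],[-36,-11,0,0,0,0,1]]]'
python3 -m pendant '[[[0,0,0,0,0,6.8,1],[0,0,0,0,0,6.8,1],[0,0,0,0,0,6.8,1],[0,0,0,0,0,6.8,1],[0,0,0,0,0,6.8,1],[0,0,0,0,0,6.8,1],[0,0,0,0,0,6.8,1],[0,0,0,0,0,6.8,1],[0,0,0,0,0,6.8,1],[0,0,0,0,0,0,1]]]'
python3 - <<'E'
from h import *
st(); plan([622,190,170],8)
im,c=shot("wrist","w1"); print(pix(c,[[.6215,.19,.046]]))
E
```

```text
t: 1.15
eef_pos: [0.5527, 0.2377, 0.2311]
ee_rot: [-0.562, -3.091, 0.0]
wrist_force: [-0.6, 0.3, -1.0]
grip_width: 0.0854
grip_force: 0.0
t: 1.98
eef_pos: [0.5514, 0.2391, 0.231]
ee_rot: [-2.064, -2.368, 0.001]
wrist_force: [-0.6, 0.4, -0.4]
grip_width: 0.0856
grip_force: 0.0
t 1.98 p [551.4 239.1 231. ] F [-0.6  0.4 -0.4] w 85.6 gf 0.0
[[-0.137, 0.991, -0.001], [0.991, 0.137, -0.0], [-0.0, -0.001, -1.0]]
shift [-58.3  63.2  61. ] turn z -0.15
[[383.73682109 270.48672745]]
```

View pics/w1.png

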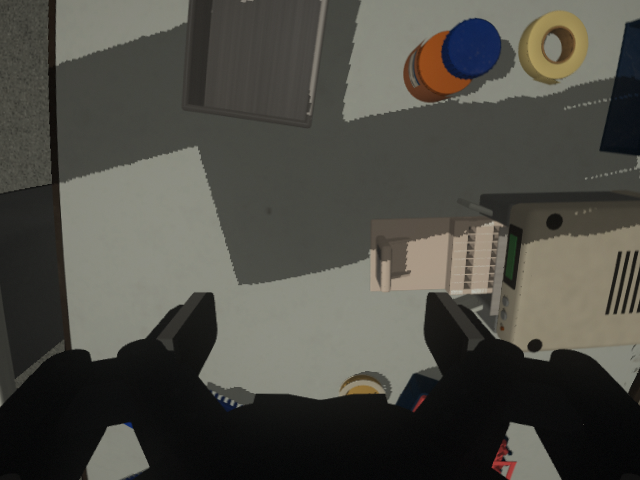

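Wrist view: fin about (385,265), tray block with wells (475,255), canopy front edge (510,260), dish upper left. I'll zoom in for exact edges.

Run:
```python
from h import *
im=cv2.imread("pics/w1.png")
cv2.imwrite("pics/w1c.png",cv2.resize(im[185:365,355:555],None,fx=4,fy=3.3,interpolation=cv2.INTER_CUBIC))
```

```text
(no output)
```

View pics/w1c.png

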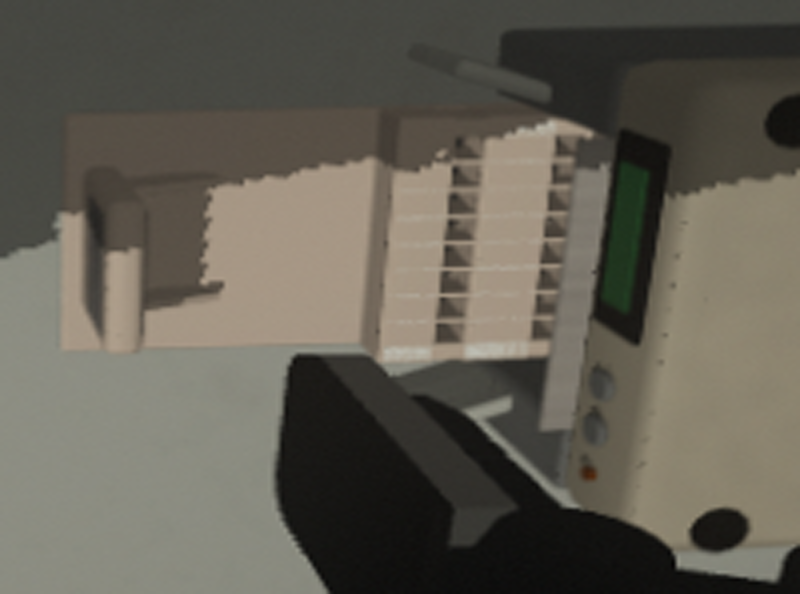

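Run:
```python
from h import *
c=cam("wrist")
T=lambda L:[(355+x/4,185+y/3.3) for x,y in L]
f=lambda n,L,z:print(n,np.round(ray(c,T(L),z)*1000,1)[:,:2].tolist())
f("fin top TL TR BL BR",[(115,185),(145,190),(105,350),(142,350)],.046)
f("apron front",[(66,114),(61,350)],.004)
f("block front top",[(392,108),(380,360)],.02)
f("row1 L R",[(466,146),(450,330)],.02)
f("row2",[(564,146),(543,330)],.02)
f("canopy front top",[(615,75),(690,545)],.099)
K=[[186,107],[310,125],[325,0],[192,0]]
print(np.round(ray(c,K,.046)*1000))
plan([620,190,170],8)
```

```text
fin top TL TR BL BR [[616.0, 220.4], [623.6, 220.0], [623.7, 168.4], [633.0, 169.7]]
apron front [[607.9, 231.1], [621.9, 148.9]]
block front top [[688.4, 248.6], [706.4, 164.4]]
row1 L R [[711.0, 239.5], [723.1, 177.6]]
row2 [[737.1, 243.4], [749.1, 181.2]]
canopy front top [[699.0, 276.4], [756.4, 151.0]]
[[419. 317.  46.]
 [531. 317.  46.]
 [529. 419.  46.]
 [418. 405.  46.]]
shift [-58.5  60.8  61. ] turn z 0.3
```

```bash
python3 -m pendant '[[[-28,33,30,0,0,0,0.6],[-27.6,32.6,30,0,0,-1.8,0.6],[0,0,38,0,0,0,0.6],[0,0,38,0,0,0,0.6],[0,0,30,0,0,0,0.6],[0,0,20,0,0,0,0.6],[0,0,0,0,0,0,0.6]]]'
python3 - <<'E'
from h import *
st(); plan([624,193,14],9.8); shot("wrist","w2")
E
```

```text
t: 2.62
eef_pos: [0.6071, 0.2021, 0.0526]
ee_rot: [-2.012, -2.407, 0.01]
wrist_force: [-0.6, 0.1, -0.1]
grip_width: 0.0512
grip_force: 0.0
t 2.62 p [607.1 202.1  52.6] F [-0.6  0.1 -0.1] w 51.2 gf 0.0
[[-0.178, 0.984, -0.008], [0.984, 0.178, -0.002], [-0.001, -0.008, -1.0]]
shift [-11.9  15.3  38.4] turn z 0.43
```

View pics/w2.png

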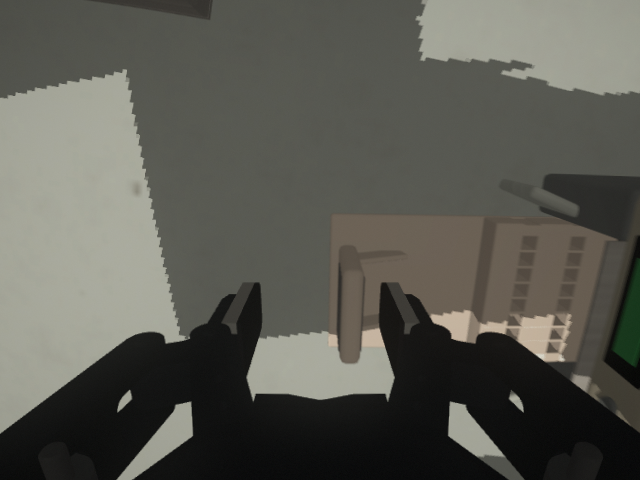

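Closer view: fin top spans about (348,247)–(349,362), between the fingers but to the right of their centre.

Run:
```python
from h import *
c=cam("wrist")
print(np.round(ray(c,[(350,247),(350,362),(350,304)],.046)*1000,1))
plan([624,193,14],9.8); print(pix(c,[[.624,.193,.046]]))
```

```text
[[617.7 225.2  46. ]
 [629.9 165.9  46. ]
 [623.4 197.5  46. ]]
shift [-12.1  13.8  41.6] turn z 0.39
[[349.43762701 312.53788113]]
```

```bash
python3 -m pendant '[[[-11,14.5,0,0,0,0,0.6],[0,0,20,0,0,0,0.6],[0,0,19,0,0,0,0.6],[0,0,0,0,0,0,0.3],[0,0,0,0,0,0,0],[0,0,0,0,0,0,0],[0,0,0,0,0,0,0],[0,0,0,0,0,0,0],[0,0,0,0,0,0,0]]]' 60
python3 - <<'E'
from h import *
st(); 
a=np.radians(9.5)
print(plan([624-155*np.cos(a),193.5-155*np.sin(a),14]))
E
```

```text
t: 3.42
eef_pos: [0.6266, 0.1948, 0.0211]
ee_rot: [2.018, 2.405, 0.004]
wrist_force: [-1.3, -0.3, 7.7]
grip_width: 0.0088
grip_force: 60.1
t 3.42 p [626.6 194.8  21.1] F [-1.3 -0.3  7.7] w 8.8 gf 60.1
[[-0.174, 0.985, 0.003], [0.985, 0.174, 0.001], [0.0, 0.003, -1.0]]
shift [   0.5 -157.8    6.6] turn z None
None
```

```bash
python3 -m pendant '[[[0,-3,-3,0,0,0,0],[0.2,-8,0,0,0,0,0],[0.2,-12,0,0,0,0,0],[0.2,-14,0,0,0,0,0],[0.2,-15,0,0,0,0,0],[0.2,-15,0,0,0,0,0],[0.2,-15,0,0,0,0,0],[0.2,-15,0,0,0,0,0],[0.2,-15,0,0,0,0,0],[0.2,-15,0,0,0,0,0],[0.2,-15,0,0,0,0,0],[0.2,-12,0,0,0,0,0]]]'
python3 - <<'E'
from h import *
st()
E
```

```text
t: 4.42
eef_pos: [0.4724, 0.1698, 0.0221]
ee_rot: [-2.019, -2.407, 0.0]
wrist_force: [-0.3, -0.1, -3.9]
grip_width: 0.0083
grip_force: 58.6
t 4.42 p [472.4 169.8  22.1] F [-0.3 -0.1 -3.9] w 8.3 gf 58.6
[[-0.174, 0.985, -0.0], [0.985, 0.174, -0.0], [0.0, -0.0, -1.0]]
```

```bash
python3 -m pendant '[[[0,0,0,0,0,0,0.5],[0,0,0,0,0,0,0.5],[0,0,-20,0,0,0,0.6],[0,0,-40,0,0,0,1],[0,0,-40,0,0,0,1],[0,0,-40,0,0,0,1],[0,0,-40,0,0,-7,1],[0,20,0,0,0,-7,1],[0,20,0,0,0,-7,1],[0,0,0,0,0,-7,1],[0,0,0,0,0,-7,1],[0,0,0,0,0,-7,1]]]'
python3 -m pendant '[[[0,0,0,0,0,-7,1],[0,0,0,0,0,-7,1],[0,0,0,0,0,-7,1],[0,0,0,0,0,-7,1],[0,0,0,0,0,-7,1],[0,0,0,0,0,-7,1],[0,0,0,0,0,-6,1],[0,0,0,0,0,0,1]]]'
python3 - <<'E'
from h import *
st(); plan([600,193,200],100)
shot("wrist","w3")
E
```

```text
t: 5.42
eef_pos: [0.5119, 0.1841, 0.2022]
ee_rot: [1.014, 2.973, 0.001]
wrist_force: [0.8, 1.2, 0.8]
grip_width: 0.0856
grip_force: 0.0
t: 6.08
eef_pos: [0.5117, 0.184, 0.2023]
ee_rot: [-0.281, 3.128, 0.0]
wrist_force: [0.0, -0.4, 0.9]
grip_width: 0.0856
grip_force: 0.0
t 6.08 p [511.7 184.  202.3] F [ 0.  -0.4  0.9] w 85.6 gf 0.0
[[-0.984, -0.178, 0.001], [-0.178, 0.984, 0.0], [-0.001, 0.0, -1.0]]
shift [-88.5  -6.9   2.4] turn z 0.27
```

View pics/w3.png

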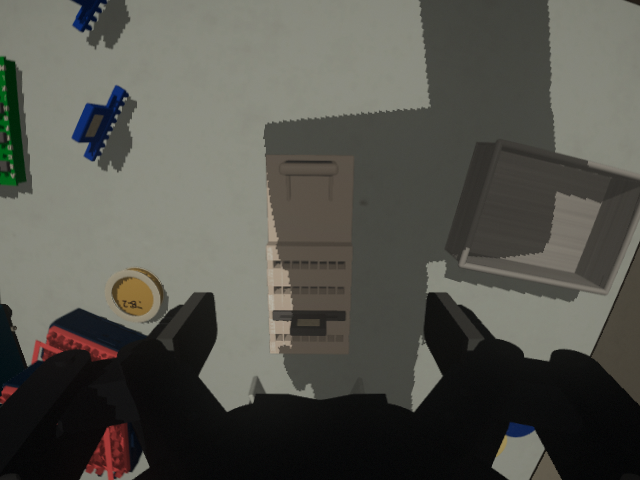

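Run:
```python
from h import *
im=cv2.imread("pics/w3.png")
g=im[230:360,255:365]
g=cv2.convertScaleAbs(g,alpha=1.6); cv2.imwrite("pics/w3c.png",cv2.resize(g,None,fx=4.5,fy=4.5,interpolation=cv2.INTER_CUBIC))
```

```text
(no output)
```

View pics/w3c.png

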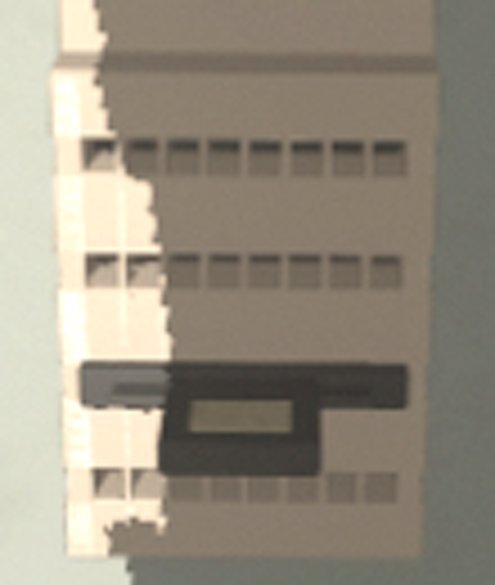

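Run:
```python
from h import *
c=cam("wrist")
T=lambda L:[(255+x/4.5,230+y/4.5) for x,y in L]
f=lambda L,z:ray(c,T(L),z)*1000
for n,L,z in(("r1",[(101,157),(390,158)],.02),("r2",[(102,271),(386,271)],.02),("r4",[(109,486),(380,487)],.02),("bar",[(82,386),(407,386)],.025),("tab",[(162,455),(320,455)],.055)):
    p=f(L,z)[:,:2]; d=p[0]-p[1]; print(n,np.round(p.mean(0),1),"len",round(np.hypot(*d),1),"ydir",np.degrees(np.arctan2(d[1],d[0])))
p=ray(c,[(449,250),(608,292),(640,188),(497,140)],.046)*1000;print(np.round(p))
```

```text
r1 [563.7 182.7] len 62.8 ydir -80.31033647291235
r2 [590.2 186.7] len 63.1 ydir -80.08167366708582
r4 [644.  195.7] len 62.9 ydir -80.28799298337208
bar [615.6 191.1] len 72.7 ydir -80.06359359518007
tab [615.2 191.2] len 32.5 ydir -80.04692500364482
[[519. 302.  46.]
 [533. 471.  46.]
 [432. 462.  46.]
 [419. 317.  46.]]
```

```bash
python3 -m pendant '[[[-26,-2.9,25,0,0,0,0.7],[-26,-2.9,25,0,0,0,0.7],[-26,-2.9,25,0,0,0,0.7],[-26,-2.9,25,0,0,0,0.7],[0,0,0,0,0,0,0.7]]]'
python3 - <<'E'
from h import *
s,_=st(); plan([616,191.2,30],99.9)
im,c=shot("wrist"); cv2.imwrite("pics/w4.png",cv2.cvtColor(im,4)); print(pix(c,[[.616,.1912,.055],[.616+.003,.1912-.017,.055],[.613,.1912+.017,.055]]))
E
```

```text
t: 6.55
eef_pos: [0.6162, 0.1896, 0.0941]
ee_rot: [0.264, -3.122, 0.002]
wrist_force: [-0.9, -0.8, -1.6]
grip_width: 0.0598
grip_force: 0.0
t 6.55 p [616.2 189.6  94.1] F [-0.9 -0.8 -1.6] w 59.8 gf 0.0
[[-0.986, -0.168, -0.008], [-0.168, 0.986, -0.002], [0.009, -0.001, -1.0]]
shift [-0.7  1.6 64.1] turn z -0.22
[[323.1211717  268.7017339 ]
 [291.67883568 268.84961864]
 [354.56559172 268.5205347 ]]
```

View pics/w4.png

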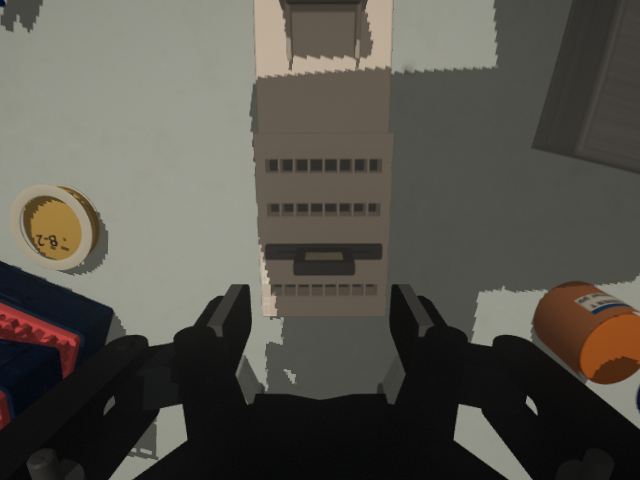

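Used comb tab top at (324,268), matching the prediction (323,269). Descend and grasp.

```bash
python3 -m pendant '[[[-0.5,1,25,0,0,0,0.7],[0,0,25,0,0,0,0.7],[0,0,14,0,0,0,0.6],[0,0,0,0,0,0,0.6],[0,0,0,0,0,0,0.3],[0,0,0,0,0,0,0.1],[0,0,0,0,0,0,0.1],[0,0,0,0,0,0,0.1]]]' 40
python3 - <<'E'
from h import *
st()
E
```

```text
t: 7.27
eef_pos: [0.6167, 0.1919, 0.0398]
ee_rot: [-0.273, 3.126, 0.001]
wrist_force: [-0.4, 0.2, 8.3]
grip_width: 0.0327
grip_force: 40.4
t 7.27 p [616.7 191.9  39.8] F [-0.4  0.2  8.3] w 32.7 gf 40.4
[[-0.985, -0.173, 0.003], [-0.173, 0.985, 0.001], [-0.003, 0.0, -1.0]]
```

```bash
python3 -m pendant '[[[0,0,0,0,0,0,0.6],[0,0,0,0,0,0,0.6],[0,0,0,0,0,0,0.6],[0,0,0,0,0,0,0.6],[0,0,0,0,0,0,0.6]]]'
python3 - <<'E'
from h import *
st()
E
```

```text
t: 7.68
eef_pos: [0.6156, 0.1916, 0.0375]
ee_rot: [0.273, -3.13, 0.0]
wrist_force: [0.5, -0.7, -0.5]
grip_width: 0.0512
grip_force: 0.0
t 7.68 p [615.6 191.6  37.5] F [ 0.5 -0.7 -0.5] w 51.2 gf 0.0
[[-0.985, -0.173, -0.0], [-0.173, 0.985, -0.0], [0.0, -0.0, -1.0]]
```

```bash
python3 -m pendant '[[[0,0,7,0,0,0,0.6],[0,0,0,0,0,0,0.6],[0,0,0,0,0,0,0.3],[0,0,0,0,0,0,0.1],[0,0,0,0,0,0,0.1],[0,0,0,0,0,0,0.1],[0,0,0,0,0,0,0.1]]]' 40
python3 - <<'E'
from h import *
st()
E
```

```text
t: 8.27
eef_pos: [0.6157, 0.1916, 0.0306]
ee_rot: [0.273, -3.13, -0.0]
wrist_force: [0.1, -0.2, -0.3]
grip_width: 0.0329
grip_force: 39.7
t 8.27 p [615.7 191.6  30.6] F [ 0.1 -0.2 -0.3] w 32.9 gf 39.7
[[-0.985, -0.173, -0.0], [-0.173, 0.985, 0.0], [0.0, 0.0, -1.0]]
```

```bash
python3 -m pendant '[[[0,0,-10,0,0,0,0.1],[0,0,-20,0,0,0,0.1],[0,0,-30,0,0,0,0.1],[0,0,-25,0,0,0,0.1],[13,27.2,0,0,0,0,0.1],[13,27.2,0,0,0,0,0.1],[13,27.2,0,0,0,0,0.1],[13,27.2,0,0,0,0,0.1],[13,27.2,0,0,0,0,0.1],[13,27.2,0,0,0,0,0.1],[13,27.2,0,0,0,0,0.1],[13,27.2,0,0,0,0,0.1]]]'
python3 -m pendant '[[[0,0,0,0,0,0,0.1],[0,0,0,0,0,0,0.1]]]'
python3 - <<'E'
from h import *
st(); plan([476,388,32])
shot("wrist","w5")
E
```

```text
t: 9.27
eef_pos: [0.4746, 0.389, 0.1166]
ee_rot: [-0.273, 3.129, 0.001]
wrist_force: [1.1, -0.3, -0.8]
grip_width: 0.0328
grip_force: 39.7
t: 9.43
eef_pos: [0.4748, 0.389, 0.1164]
ee_rot: [-0.277, 3.129, 0.001]
wrist_force: [-0.2, -0.6, -0.2]
grip_width: 0.0333
grip_force: 39.8
t 9.43 p [474.8 389.  116.4] F [-0.2 -0.6 -0.2] w 33.3 gf 39.8
[[-0.984, -0.176, 0.001], [-0.176, 0.984, 0.0], [-0.001, 0.0, -1.0]]
shift [-0.9 -1.2 84.4] turn z None
```

View pics/w5.png

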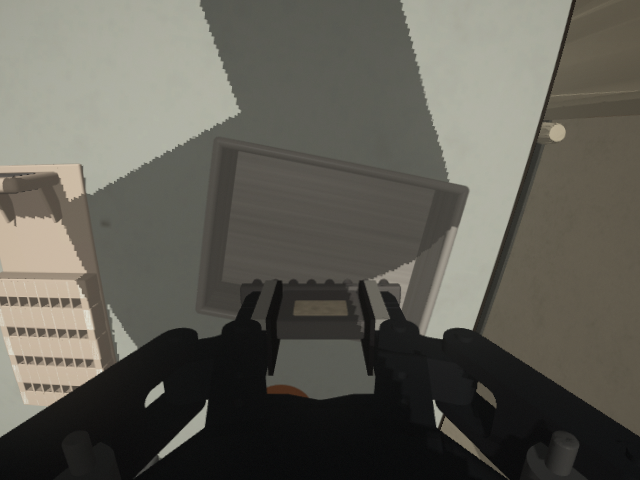

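```bash
python3 - <<'E'
from h import *
c=cam("wrist"); print(np.round(ray(c,[(215,140),(468,188),(197,312),(432,345)],.046)*1000))
E
python3 -m pendant '[[[0,0,25,0,0,0,0.1],[0,0,25,0,0,0,0.1],[0,0,20,0,0,0,0.1],[0,0,12,0,0,0,0.1],[0,0,0,0,0,0,0.1],[0,0,0,0,0,0,0.5],[0,0,0,0,0,0,0.5],[0,0,0,0,0,0,0.5],[0,0,-30,0,0,0,0.5],[0,0,-40,0,0,0,0.5],[0,0,-40,0,0,0,0.7]]]'
python3 - <<'E'
from h import *
st(); plan([500,-156,150],95); shot("top","t1")
E
```

```text
[[419. 315.  46.]
 [421. 470.  46.]
 [533. 314.  46.]
 [530. 477.  46.]]
t: 10.4
eef_pos: [0.4753, 0.3876, 0.1455]
ee_rot: [0.273, -3.129, 0.0]
wrist_force: [-0.1, 0.3, 0.2]
grip_width: 0.0534
grip_force: 0.0
t 10.4 p [475.3 387.6 145.5] F [-0.1  0.3  0.2] w 53.4 gf 0.0
[[-0.985, -0.173, -0.0], [-0.173, 0.985, -0.0], [0.0, -0.0, -1.0]]
shift [  70.  -539.7   -4.3] turn z 4.99
```

```bash
python3 -m pendant '[[[10.6,-37.6,-5,0,0,0,1],[10.6,-37.6,-5,0,0,0,1],[10.6,-37.6,-5,0,0,0,1],[10.6,-37.6,-5,0,0,0,1],[10.6,-37.6,-5,0,0,0,1],[10.6,-37.6,-5,0,0,0,1],[10.6,-37.6,-5,0,0,0,1],[10.6,-37.6,-5,0,0,0,1],[10.6,-37.6,0,0,0,0,1],[10.6,-37.6,0,0,0,0,1],[10.6,-37.6,0,0,0,0,1],[10.6,-37.6,0,0,0,0,1]]]'
python3 -m pendant '[[[10.6,-37.6,0,0,0,0,1],[10.6,-37.6,0,0,0,4,1],[0,0,0,0,0,0,1],[0,0,0,0,0,0,1]]]'
python3 - <<'E'
from h import *
st()
im,c=shot("wrist"); im=cv2.cvtColor(im,4); cv2.imwrite("pics/w6.png",im)
t=cv2.imread("pics/t1.png")
print(pix(c,[[.48,-.158,.017]]))
g=cv2.resize(im[150:400,200:440],None,fx=2.3,fy=2.3,interpolation=cv2.INTER_CUBIC)
d=cv2.resize(t[240:320,90:190],None,fx=2.3,fy=2.3)
o=np.zeros((575,790,3),np.uint8); o[:g.shape[0],:g.shape[1]]=g; o[:d.shape[0],555:555+d.shape[1]]=d
cv2.imwrite("pics/w6c.png",o)
E
```

```text
t: 11.45
eef_pos: [0.4282, -0.0804, 0.1847]
ee_rot: [-0.273, 3.127, -0.001]
wrist_force: [0.5, -0.2, 0.6]
grip_width: 0.0856
grip_force: 0.0
t: 11.78
eef_pos: [0.4205, -0.1578, 0.1843]
ee_rot: [-0.158, 3.136, -0.001]
wrist_force: [-0.4, -0.4, -0.4]
grip_width: 0.0852
grip_force: 0.0
t 11.78 p [ 420.5 -157.8  184.3] F [-0.4 -0.4 -0.4] w 85.2 gf 0.0
[[-0.995, -0.101, 0.001], [-0.101, 0.995, -0.001], [-0.001, -0.001, -1.0]]
[[313.73956109 278.50826623]]
```

View pics/w6c.png

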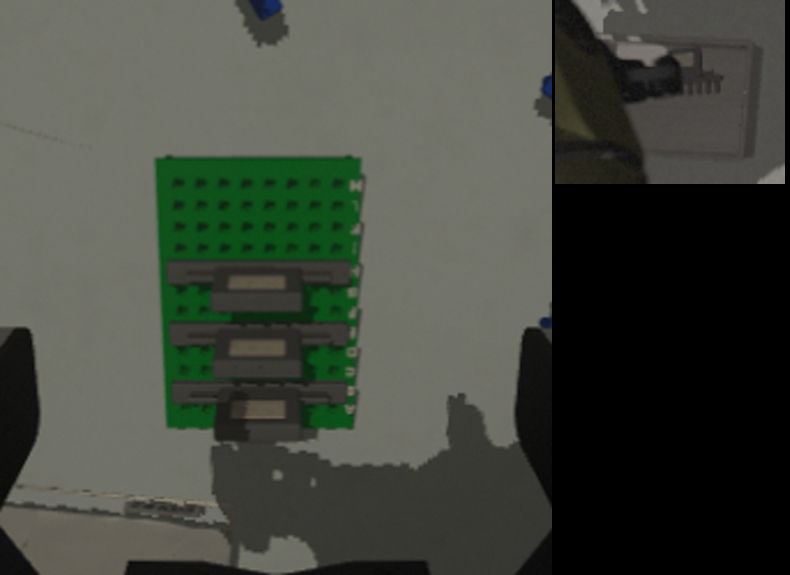

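Used comb lies in the dish. The rack's three combs have tab tops near crop (257,300), (257,368), (259,429).

Run:
```python
from h import *
c=cam("wrist")
T=lambda L:[(200+x/2.3,150+y/2.3) for x,y in L]
for z,LL in((.022,[[(167,272),(351,272)],[(170,334),(349,334)],[(173,393),(348,393)]]),(.052,[[(211,300),(303,300)],[(213,367),(302,367)],[(216,428),(302,428)]])):
  for L in LL:
    p=ray(c,T(L),z)[:,:2]*1000; d=p[1]-p[0]; print(np.round(p.mean(0),1),"len",round(np.hypot(*d),1),"ydir",np.degrees(np.arctan2(d[1],d[0])))
```

```text
[ 468.1 -158.7] len 73.6 ydir 95.94425197178126
[ 495.  -155.9] len 73.3 ydir 95.95839318333401
[ 521.9 -152.8] len 73.4 ydir 95.97069930631731
[ 467.6 -158.9] len 33.5 ydir 95.95331981629346
[ 494.4 -156.1] len 33.3 ydir 95.9707302776498
[ 520.2 -153. ] len 33.0 ydir 95.98390325901192
```

```bash
python3 -m pendant '[[[-23.5,-3,20,0,0,0,0.7],[-23.5,-3,25,0,0,0,0.7],[0,0,25,0,0,0,0.7],[0,0,25,0,0,0,0.7],[0,0,20,0,0,0,0.6],[0,0,0,0,0,0,0.6],[0,0,0,0,0,0,0.6]]]'
python3 - <<'E'
from h import *
plan([468,-158.8,28],96)
E
```

```text
t: 12.42
eef_pos: [0.4682, -0.1562, 0.0688]
ee_rot: [0.167, -3.136, -0.001]
wrist_force: [0.6, 0.1, 0.3]
grip_width: 0.0517
grip_force: 0.0
shift [ 0.4 -2.6 40.8] turn z 0.11
```

```bash
python3 -m pendant '[[[0.4,-2.6,20,0,0,0,0.6],[0,0,20.5,0,0,0,0.6],[0,0,0,0,0,0,0.6],[0,0,0,0,0,0,0.6],[0,0,0,0,0,0,0.3],[0,0,0,0,0,0,0.1],[0,0,0,0,0,0,0.1],[0,0,0,0,0,0,0.1],[0,0,0,0,0,0,0.1]]]' 40
python3 - <<'E'
from h import *
st()
E
```

```text
t: 13.17
eef_pos: [0.469, -0.1601, 0.0302]
ee_rot: [-0.164, 3.134, -0.002]
wrist_force: [-2.0, 1.4, 7.6]
grip_width: 0.0329
grip_force: 39.2
t 13.17 p [ 469.  -160.1   30.2] F [-2.   1.4  7.6] w 32.9 gf 39.2
[[-0.995, -0.104, 0.003], [-0.105, 0.995, -0.001], [-0.003, -0.001, -1.0]]
```

```bash
python3 -m pendant '[[[0,0,-5,0,0,0,0.1],[0,0,-10,0,0,0,0.1],[0,0,-20,0,0,0,0.1],[0,0,-30,0,0,0,0.1],[0,0,-30,0,0,0,0.1],[0,0,-25,0,0,0,0.1]]]'
python3 -m pendant '[[[-12.6,32.9,0,0,0,0,0.1],[-12.6,32.9,0,0,0,0,0.1],[-12.6,32.9,0,0,0,0,0.1],[-12.6,32.9,0,0,0,0,0.1],[-12.6,32.9,0,0,0,0,0.1],[-12.6,32.9,0,0,0,0,0.1],[-12.6,32.9,0,0,0,0,0.1],[-12.6,32.9,0,0,0,0,0.1],[-12.6,32.9,0,0,0,0,0.1],[-12.6,32.9,0,0,0,-3.8,0.1],[0,0,0,0,0,0,0.1],[0,0,0,0,0,0,0.1]]]'
python3 - <<'E'
from h import *
st()
im,c=shot("wrist"); im=cv2.cvtColor(im,4); cv2.imwrite("pics/w7.png",im)
print(pix(c,[[.5637,.1827,.02],[.5902,.1867,.02],[.617,.191,.02],[.644,.1957,.02]]))
g=cv2.convertScaleAbs(cv2.resize(im[150:350,200:440],None,fx=3,fy=2.9,interpolation=cv2.INTER_CUBIC),alpha=1.5); cv2.imwrite("pics/w7c.png",g)
E
```

```text
t: 13.67
eef_pos: [0.4681, -0.16, 0.1516]
ee_rot: [-0.164, 3.135, -0.002]
wrist_force: [1.0, -0.4, 0.4]
grip_width: 0.033
grip_force: 39.9
t: 14.67
eef_pos: [0.5588, 0.1818, 0.1491]
ee_rot: [-0.272, 3.129, 0.0]
wrist_force: [-0.5, 0.3, -0.3]
grip_width: 0.033
grip_force: 39.9
t 14.67 p [558.8 181.8 149.1] F [-0.5  0.3 -0.3] w 33.0 gf 39.9
[[-0.985, -0.172, 0.001], [-0.172, 0.985, 0.0], [-0.001, 0.0, -1.0]]
[[320.15519849 233.66365234]
 [319.38086843 265.29545052]
 [318.93722123 295.67659026]
 [318.93481283 324.70385048]]
```

View pics/w7c.png

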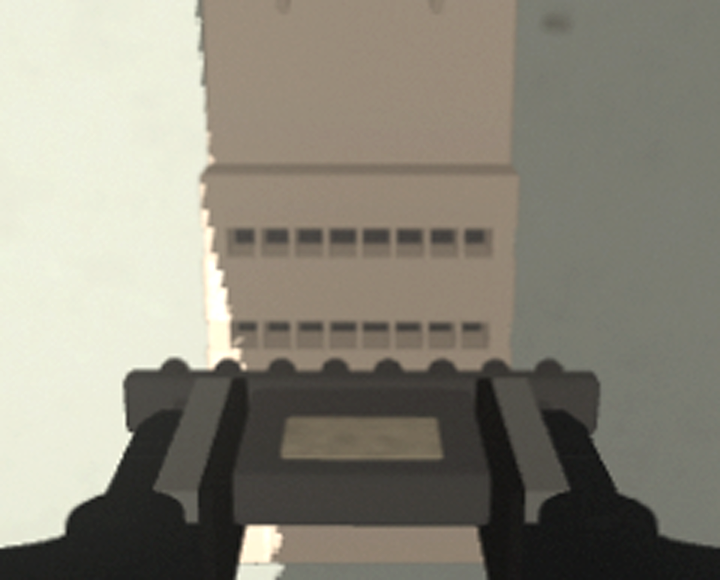

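Run:
```python
from h import *
s,Rm=st(); c=cam("wrist"); z0=s["eef_pos"][2]-.0257
T=lambda x,y:[200+x/3,150+y/2.9]
tl=lambda uv,z:np.round(Rm.T@(ray(c,[uv],z)[0]-np.array(s["eef_pos"]))*1000,2)
for n,u,z in(("bar top mid",(361.5,403),z0+.0175),("bar -x bottom edge",(361.5,372),z0+.0125),("tab top -x edge",(362,473),z0+.0475),("tab top +x edge",(362,523),z0+.0475)): print(n,tl(T(*u),z))
print("rows",np.round(ray(c,[T(360,242),T(361,335)],.02)*1000,1))
```

```text
t 14.72 p [558.7 180.6 149. ] F [-0.5  0.2 -0.5] w 33.0 gf 39.9
[[-0.985, -0.171, 0.0], [-0.171, 0.985, -0.0], [-0.0, -0.0, -1.0]]
bar top mid [1.25 0.12 8.2 ]
bar -x bottom edge [ 4.53  0.13 13.2 ]
tab top -x edge [  4.65   0.14 -21.8 ]
tab top +x edge [ -2.76   0.15 -21.8 ]
rows [[563.4 181.3  20. ]
 [590.1 186.2  20. ]]
```

```bash
python3 -m pendant '[[[-20,0,20,0,0,0,0.1],[-20,0,20,0,0,0,0.1],[-19.6,0.1,20,0,0,0,0.1],[0,0,20,0,0,0,0.1],[0,0,11,0,0,0,0.1],[0,0,0,0,0,0,0.1],[0,0,0,0,0,0,0.1],[0,0,0,0,0,0,0.1]]]'
python3 - <<'E'
from h import *
st()
im,c=shot("wrist"); im=cv2.cvtColor(im,4)
g=cv2.convertScaleAbs(cv2.resize(im[150:350,200:440],None,fx=3,fy=2.9,interpolation=cv2.INTER_CUBIC),alpha=1.5); cv2.imwrite("pics/w8c.png",g)
E
```

```text
t: 15.38
eef_pos: [0.618, 0.1903, 0.059]
ee_rot: [-0.267, 3.128, 0.0]
wrist_force: [-0.4, 0.8, 0.4]
grip_width: 0.0327
grip_force: 39.9
t 15.38 p [618.  190.3  59. ] F [-0.4  0.8  0.4] w 32.7 gf 39.9
[[-0.986, -0.169, 0.002], [-0.169, 0.986, 0.0], [-0.002, 0.0, -1.0]]
```

View pics/w8c.png

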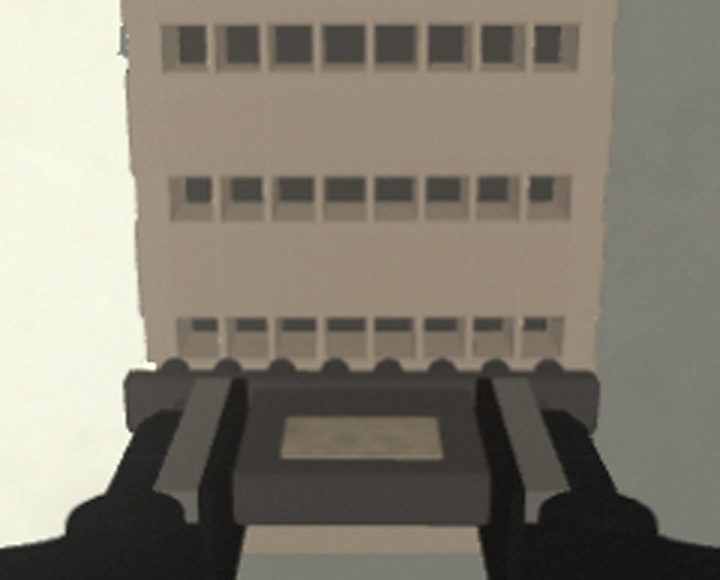

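Rows 1–3 are visible at crop y 48/198/337, centred at x≈370; the comb (bar centre x 361) hangs just behind row 3.

```bash
cat >> h.py <<'E'
def tool(c,L,z,fx=3,fy=2.9,u0=200,v0=150):
    """crop pixels at world height z -> tool-frame mm (steady pose: mean of model)"""
    s=read_state(); Rm=R.from_rotvec(s["ee_rot"]).as_matrix()
    uv=[(u0+x/fx,v0+y/fy) for x,y in L]
    return (ray(c,uv,z)*1000-np.array(s["eef_pos"])*1000)@Rm
E
python3 - <<'E'
from h import *
c=cam("wrist"); s=read_state()
for L in([(162,48),(579,48)],[(169,198),(572,198)],[(177,337),(564,337)]):
    p=tool(c,L,.02); print(np.round(p,2).tolist(),"mid",np.round(p.mean(0),2),"len",np.round(np.hypot(*(p[1]-p[0])[:2]),1))
E
```

```text
[[54.83, -33.67, 38.91], [54.85, 37.01, 38.92]] mid [54.84  1.67 38.92] len 70.7
[[27.88, -33.72, 38.98], [27.88, 37.2, 38.99]] mid [27.88  1.74 38.98] len 70.9
[[0.96, -33.58, 39.04], [0.95, 37.21, 39.05]] mid [ 0.95  1.82 39.05] len 70.8
```

```bash
python3 -m pendant '[[[0.1,1.6,0,0,0,0,0.1],[0,0,5,0,0,0,0.1],[0,0,5,0,0,0,0.1],[0,0,3,0,0,0,0.1],[0,0,3,0,0,0,0.1],[0,0,0,0,0,0,0.1],[0,0,0,0,0,0,0.1]]]'
```

```text
t: 16.02
eef_pos: [0.6172, 0.1921, 0.0408]
ee_rot: [0.268, -3.13, 0.0]
wrist_force: [0.1, -0.2, 0.3]
grip_width: 0.0329
grip_force: 39.9
```

```bash
python3 -m pendant '[[[0,0,4,0,0,0,0.1],[0,0,4,0,0,0,0.1],[0,0,2,0,0,0,0.1],[0,0,0,0,0,0,0.1],[0,0,0,0,0,0,0.1]]]'
```

```text
t: 16.43
eef_pos: [0.6179, 0.1923, 0.0333]
ee_rot: [-0.268, 3.128, 0.0]
wrist_force: [-8.6, -3.2, 21.8]
grip_width: 0.0326
grip_force: 42.2
```

```bash
python3 -m pendant '[[[0,0,-3,0,0,0,0.1],[0,0,0,0,0,0,0.5],[0,0,0,0,0,0,0.5],[0,0,0,0,0,0,0.5],[0,0,-20,0,0,0,0.5],[0,0,-30,0,0,0,0.5],[0,0,-35,0,0,0,0.7],[0,0,-30,0,0,0,0.7],[0,0,0,0,0,0,0.7]]]'
python3 - <<'E'
from h import *
st()
im,c=shot("wrist"); im=cv2.cvtColor(im,4); cv2.imwrite("pics/w9.png",im)
E
python3 -m pendant '[[[17.9,-32.2,0,0,0,0,0.7],[17.9,-32.2,0,0,0,0,0.7],[17.9,-32.2,0,0,0,0,0.7],[17.9,-32.2,0,0,0,0,0.7],[17.9,-32.2,0,0,0,0,0.7],[17.9,-32.2,0,0,0,0,0.7],[17.9,-32.2,0,0,0,0,0.7],[17.9,-32.2,0,0,0,0,0.7],[17.9,-32.2,0,0,0,0,0.7],[17.9,-32.2,0,0,0,3.8,0.7],[0,0,0,0,0,0,0.7],[0,0,0,0,0,0,0.7]]]'
python3 - <<'E'
from h import *
st(); plan([494.7,-156.2,28],96)
im,c=shot("wrist"); im=cv2.cvtColor(im,4); cv2.imwrite("pics/w10.png",im)
# gripless check: label (beige) patches on tabs
print(pix(c,[[.4947,-.1562,.052],[.521,-.1528,.052]]))
h=cv2.cvtColor(im,cv2.COLOR_BGR2HSV); m=cv2.inRange(h,(50,120,40),(75,255,255)); cs,_=cv2.findContours(m,0,2); k=max(cs,key=cv2.contourArea); r=cv2.minAreaRect(k); print(r)
print(np.round(ray(c,cv2.boxPoints(r),.017)*1000))
a=cv2.imread("pics/w9.png")[150:400,200:440]; o=np.hstack([a,im[150:400,200:440]]); cv2.imwrite("pics/w10c.png",cv2.resize(o,None,fx=1.66,fy=1.66))
E
```

```text
t: 17.18
eef_pos: [0.6194, 0.1927, 0.1557]
ee_rot: [-0.267, 3.121, 0.002]
wrist_force: [-0.6, 0.1, 1.0]
grip_width: 0.0599
grip_force: 0.0
t 17.18 p [619.4 192.7 155.7] F [-0.6  0.1  1. ] w 59.9 gf 0.0
[[-0.985, -0.17, 0.009], [-0.17, 0.985, 0.002], [-0.009, 0.001, -1.0]]
t: 18.23
eef_pos: [0.4947, -0.1568, 0.148]
ee_rot: [0.159, -3.136, -0.001]
wrist_force: [0.4, 0.4, 1.1]
grip_width: 0.0597
grip_force: 0.0
t 18.23 p [ 494.7 -156.8  148. ] F [0.4 0.4 1.1] w 59.7 gf 0.0
[[-0.995, -0.101, -0.002], [-0.101, 0.995, 0.001], [0.002, 0.001, -1.0]]
shift [ -0.3   0.5 120. ] turn z -0.19
[[320.97502658 239.56082259]
 [321.94339323 274.77385585]]
((318.5, 207.5), (147.0, 107.0), 90.0)
[[ 427. -205.   17.]
 [ 419. -125.   17.]
 [ 536. -109.   17.]
 [ 545. -198.   17.]]
```

View pics/w10c.png

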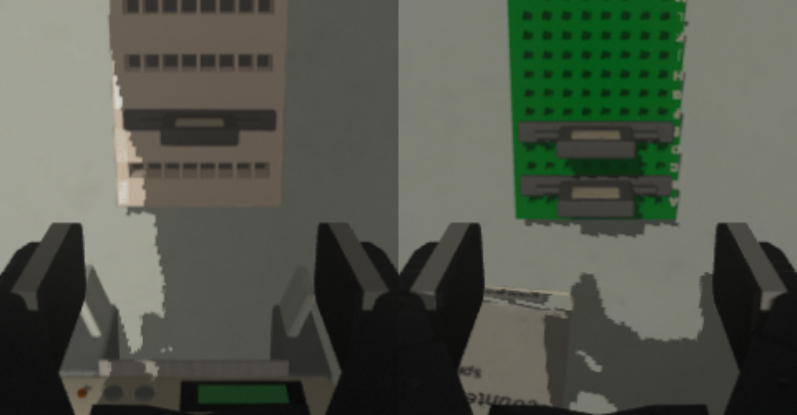

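Row 3 is seated (left); the next comb's tab top is at about (320,240), as predicted (321,240). Descend and grip.

```bash
python3 -m pendant '[[[0,0,30,0,0,0,0.6],[0,0,30,0,0,0,0.6],[0,0,30,0,0,0,0.6],[0,0,20,0,0,0,0.6],[0,0,9,0,0,0,0.6],[0,0,0,0,0,0,0.6],[0,0,0,0,0,0,0.6]]]'
```

```text
t: 18.87
eef_pos: [0.496, -0.155, 0.0305]
ee_rot: [0.166, -3.137, -0.0]
wrist_force: [0.4, 0.4, 0.9]
grip_width: 0.0511
grip_force: 0.0
```

```bash
python3 -m pendant '[[[0.3,0,1,0,0,0,0.6],[0,0,0,0,0,0,0.3],[0,0,0,0,0,0,0.1],[0,0,0,0,0,0,0.1],[0,0,0,0,0,0,0.1],[0,0,0,0,0,0,0.1]]]' 40
python3 -m pendant '[[[0,0,-5,0,0,0,0.1],[0,0,-10,0,0,0,0.1],[0,0,-20,0,0,0,0.1],[0,0,-30,0,0,0,0.1],[0,0,-30,0,0,0,0.1],[0,0,-25,0,0,0,0.1],[0,0,0,0,0,0,0.1]]]'
python3 - <<'E'
from h import *
plan([591,187,149],99.9)
E
```

```text
t: 19.37
eef_pos: [0.496, -0.1558, 0.0304]
ee_rot: [-0.164, 3.135, -0.001]
wrist_force: [-1.4, 0.8, 5.9]
grip_width: 0.0327
grip_force: 39.5
t: 19.95
eef_pos: [0.4971, -0.1563, 0.1553]
ee_rot: [-0.164, 3.129, -0.006]
wrist_force: [0.2, 1.1, 1.4]
grip_width: 0.0328
grip_force: 39.9
shift [-129.1  331.7    5.9] turn z -3.91
```

```bash
python3 -m pendant '[[[-12.9,33.2,0,0,0,0,0.1],[-12.9,33.2,0,0,0,0,0.1],[-12.9,33.2,0,0,0,0,0.1],[-12.9,33.2,0,0,0,0,0.1],[-12.9,33.2,0,0,0,0,0.1],[-12.9,33.2,0,0,0,0,0.1],[-12.9,33.2,0,0,0,0,0.1],[-12.9,33.2,0,0,0,0,0.1],[-12.9,33.2,0,0,0,0,0.1],[-12.9,33.2,0,0,0,-3.9,0.1],[0,0,0,0,0,0,0.1]]]'
python3 -m pendant '[[[0,0,20,0,0,0,0.1],[0,0,20,0,0,0,0.1],[0,0,20,0,0,0,0.1],[0,0,18,0,0,0,0.1],[0,0,12,0,0,0,0.1],[0,0,0,0,0,0,0.1],[0,0,0,0,0,0,0.1],[0,0,0,0,0,0,0.1]]]'
python3 - <<'E'
from h import *
st()
im,c=shot("wrist"); im=cv2.cvtColor(im,4)
g=cv2.convertScaleAbs(cv2.resize(im[150:350,200:440],None,fx=3,fy=2.9,interpolation=cv2.INTER_CUBIC),alpha=1.5); cv2.imwrite("pics/w11c.png",g)
E
```

```text
t: 20.87
eef_pos: [0.5892, 0.1932, 0.1493]
ee_rot: [-0.283, 3.128, 0.002]
wrist_force: [-1.8, -0.1, -0.3]
grip_width: 0.0328
grip_force: 40.0
t: 21.53
eef_pos: [0.5896, 0.1881, 0.0605]
ee_rot: [-0.27, 3.128, 0.0]
wrist_force: [1.0, 0.1, -0.5]
grip_width: 0.0327
grip_force: 39.9
t 21.53 p [589.6 188.1  60.5] F [ 1.   0.1 -0.5] w 32.7 gf 39.9
[[-0.985, -0.172, 0.002], [-0.172, 0.985, 0.0], [-0.002, 0.0, -1.0]]
```

View pics/w11c.png

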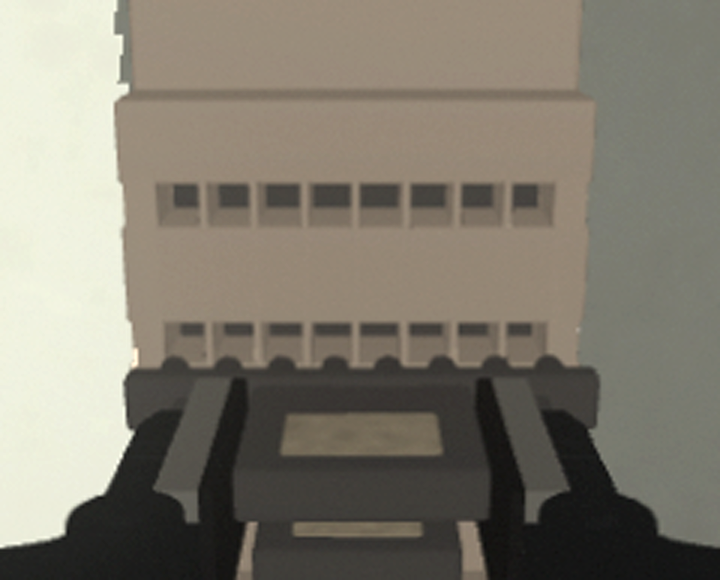

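Run:
```python
from h import *
c=cam("wrist"); s=read_state(); z0=s["eef_pos"][2]-.0259
for L in([(157,205),(555,205)],[(163.5,342),(548,342)]):
    p=tool(c,L,.02); print("mid",np.round(p.mean(0),2),"d",np.round(p[1]-p[0],2))
print("tab edges",np.round(tool(c,[(361,469),(361,519)],z0+.0475),2),"bar edge",np.round(tool(c,[(361.5,369)],z0+.0125),2))
```

```text
mid [26.26 -0.85 40.53] d [-1.000e-02  7.074e+01  1.000e-02]
mid [-0.59 -0.92 40.58] d [-1.000e-02  7.101e+01  1.000e-02]
tab edges [[ 5.150e+00 -1.000e-02 -2.161e+01]
 [-2.260e+00 -1.000e-02 -2.160e+01]] bar edge [[ 5.    0.1  13.39]]
```

```bash
python3 -m pendant '[[[-1.9,-1,0,0,0,0,0.1],[0,0,5,0,0,0,0.1],[0,0,5,0,0,0,0.1],[0,0,4,0,0,0,0.1],[0,0,4,0,0,0,0.1],[0,0,0,0,0,0,0.1],[0,0,0,0,0,0,0.1]]]'
```

```text
t: 22.17
eef_pos: [0.5909, 0.1873, 0.0407]
ee_rot: [0.271, -3.129, 0.0]
wrist_force: [0.1, -0.5, 0.5]
grip_width: 0.0332
grip_force: 39.9
```

```bash
python3 -m pendant '[[[0,0,4,0,0,0,0.1],[0,0,4,0,0,0,0.1],[0,0,2,0,0,0,0.1],[0,0,0,0,0,0,0.1],[0,0,0,0,0,0,0.1]]]'
```

```text
t: 22.58
eef_pos: [0.5917, 0.1876, 0.0335]
ee_rot: [-0.271, 3.128, 0.0]
wrist_force: [-9.7, -2.6, 25.5]
grip_width: 0.0325
grip_force: 42.6
```

```bash
python3 -m pendant '[[[0,0,-3,0,0,0,0.1],[0,0,0,0,0,0,0.5],[0,0,0,0,0,0,0.5],[0,0,0,0,0,0,0.5],[0,0,-20,0,0,0,0.5],[0,0,-30,0,0,0,0.5],[0,0,-35,0,0,0,0.7],[0,0,-30,0,0,0,0.7],[0,0,0,0,0,0,0.7]]]'
python3 - <<'E'
from h import *
im,c=shot("wrist"); im=cv2.cvtColor(im,4); cv2.imwrite("pics/w12.png",im)
E
python3 -m pendant '[[[12.7,-32.3,0,0,0,0,0.7],[12.7,-32.3,0,0,0,0,0.7],[12.7,-32.3,0,0,0,0,0.7],[12.7,-32.3,0,0,0,0,0.7],[12.7,-32.3,0,0,0,0,0.7],[12.7,-32.3,0,0,0,0,0.7],[12.7,-32.3,0,0,0,0,0.7],[12.7,-32.3,0,0,0,0,0.7],[12.7,-32.3,0,0,0,0,0.7],[12.7,-32.3,0,0,0,3.8,0.7],[0,0,0,0,0,0,0.7],[0,0,0,0,0,0,0.7]]]'
python3 - <<'E'
from h import *
s,_=st(); plan([520.7,-153,29],96)
im,c=shot("wrist"); im=cv2.cvtColor(im,4)
print(pix(c,[[.521,-.153,.052]]))
h=cv2.cvtColor(im,cv2.COLOR_BGR2HSV); m=cv2.inRange(h,(50,120,40),(75,255,255)); cs,_=cv2.findContours(m,0,2); r=cv2.minAreaRect(max(cs,key=cv2.contourArea)); print(r, np.round(ray(c,cv2.boxPoints(r),.017)*1000).tolist())
a=cv2.imread("pics/w12.png")[150:400,200:440]; o=np.hstack([a,im[150:400,200:440]]); cv2.imwrite("pics/w13c.png",cv2.resize(o,None,fx=1.66,fy=1.66))
E
```

```text
t: 23.33
eef_pos: [0.5931, 0.188, 0.1554]
ee_rot: [-0.27, 3.121, 0.002]
wrist_force: [0.5, 0.4, 0.5]
grip_width: 0.0596
grip_force: 0.0
t: 24.38
eef_pos: [0.5206, -0.1539, 0.1478]
ee_rot: [0.162, -3.136, -0.001]
wrist_force: [-1.1, 0.4, 0.2]
grip_width: 0.0597
grip_force: 0.0
t 24.38 p [ 520.6 -153.9  147.8] F [-1.1  0.4  0.2] w 59.7 gf 0.0
[[-0.995, -0.103, -0.002], [-0.103, 0.995, 0.001], [0.002, 0.001, -1.0]]
shift [ -0.4   0.8 118.8] turn z -0.08
[[321.25623829 240.27836646]]
((319.4999694824219, 173.99998474121094), (108.99998474121094, 153.99996948242188), -0.0) [[545.0, -196.0, 17.0], [427.0, -204.0, 17.0], [419.0, -125.0, 17.0], [536.0, -108.0, 17.0]]
```

View pics/w13c.png

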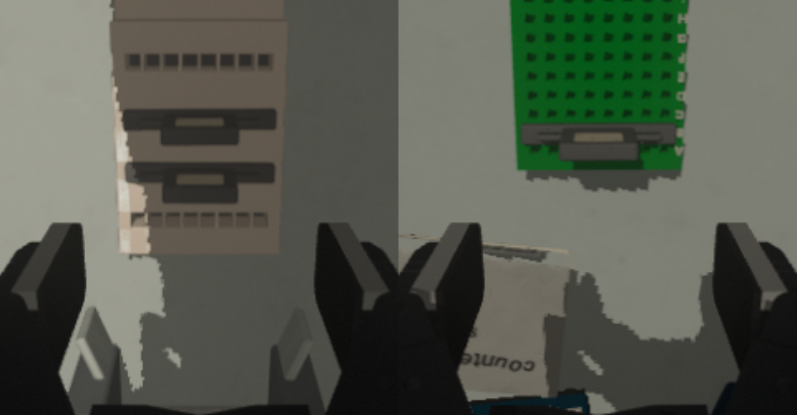

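Rows 2 and 3 are seated and the last comb's tab is at (322,241), as predicted. I notice I've now viewed 16 pictures, two over the limit of 14, so from here I'll work from numbers only.

```bash
python3 -m pendant '[[[0,0,30,0,0,0,0.6],[0,0,30,0,0,0,0.6],[0,0,30,0,0,0,0.6],[0,0,20,0,0,0,0.6],[0,0,9,0,0,0,0.6],[0,0,0,0,0,0,0.6],[0,0,0,0,0,0,0.6]]]'
python3 -m pendant '[[[0.3,0,1,0,0,0,0.6],[0,0,0,0,0,0,0.3],[0,0,0,0,0,0,0.1],[0,0,0,0,0,0,0.1],[0,0,0,0,0,0,0.1],[0,0,0,0,0,0,0.1]]]' 40
python3 -m pendant '[[[0,0,-5,0,0,0,0.1],[0,0,-10,0,0,0,0.1],[0,0,-20,0,0,0,0.1],[0,0,-30,0,0,0,0.1],[0,0,-30,0,0,0,0.1],[0,0,-25,0,0,0,0.1],[0,0,0,0,0,0,0.1]]]'
python3 - <<'E'
from h import *
plan([564.3,183,149],99.9)
E
```

```text
t: 25.02
eef_pos: [0.5218, -0.1521, 0.0305]
ee_rot: [-0.169, 3.137, -0.0]
wrist_force: [0.5, -0.1, 0.8]
grip_width: 0.0513
grip_force: 0.0
t: 25.52
eef_pos: [0.5217, -0.1528, 0.0304]
ee_rot: [-0.167, 3.135, -0.001]
wrist_force: [-0.7, 1.7, 6.2]
grip_width: 0.0329
grip_force: 39.6
t: 26.1
eef_pos: [0.5229, -0.1533, 0.1554]
ee_rot: [-0.166, 3.129, -0.005]
wrist_force: [0.0, 0.6, 0.5]
grip_width: 0.0327
grip_force: 39.8
shift [-76.7 330.1   5.8] turn z -3.82
```

```bash
python3 -m pendant '[[[-7.6,33,0,0,0,0,0.1],[-7.6,33,0,0,0,0,0.1],[-7.6,33,0,0,0,0,0.1],[-7.6,33,0,0,0,0,0.1],[-7.6,33,0,0,0,0,0.1],[-7.6,33,0,0,0,0,0.1],[-7.6,33,0,0,0,0,0.1],[-7.6,33,0,0,0,0,0.1],[-7.6,33,0,0,0,0,0.1],[-7.6,33,0,0,0,-3.8,0.1],[0,0,0,0,0,0,0.1],[0,0,0,0,0,0,0.1]]]'
python3 -m pendant '[[[0,0,20,0,0,0,0.1],[0,0,20,0,0,0,0.1],[0,0,20,0,0,0,0.1],[0,0,18,0,0,0,0.1],[0,0,12,0,0,0,0.1],[0,0,0,0,0,0,0.1],[0,0,0,0,0,0,0.1],[0,0,0,0,0,0,0.1]]]'
python3 - <<'E'
from h import *
st()
im,c=shot("wrist"); im=cv2.cvtColor(im,4)
g=cv2.convertScaleAbs(cv2.resize(im[150:350,200:440],None,fx=3,fy=2.9,interpolation=cv2.INTER_CUBIC),alpha=1.5); cv2.imwrite("pics/w14c.png",g)
for n in("w8c","w11c","w14c"):
    a=cv2.cvtColor(cv2.imread(f"pics/{n}.png"),6).astype(int)
    print(n,"v-profile 300..375 at wells",a[300:378:3,230:500].mean(1).round().astype(int).tolist())
    print("  u-profile", [ (x,v) for x,v in zip(range(140,200,3),a[336:348,140:200:3].mean(0).astype(int))],[ (x,v) for x,v in zip(range(520,590,3),a[336:348,520:590:3].mean(0).astype(int))])
    print("  tab edge",a[500:535:2,300:420].mean(1).astype(int).tolist())
E
```

```text
t: 27.1
eef_pos: [0.5613, 0.1849, 0.1492]
ee_rot: [0.275, -3.129, 0.0]
wrist_force: [-0.2, -0.9, 0.0]
grip_width: 0.0329
grip_force: 39.9
t: 27.77
eef_pos: [0.5622, 0.1833, 0.0604]
ee_rot: [-0.27, 3.128, 0.0]
wrist_force: [-0.3, -0.4, 0.5]
grip_width: 0.033
grip_force: 39.9
t 27.77 p [562.2 183.3  60.4] F [-0.3 -0.4  0.5] w 33.0 gf 39.9
[[-0.985, -0.171, 0.002], [-0.171, 0.985, 0.0], [-0.002, 0.0, -1.0]]
w8c v-profile 300..375 at wells [140, 140, 140, 140, 141, 133, 104, 83, 83, 81, 92, 114, 119, 118, 118, 119, 119, 120, 119, 121, 116, 105, 100, 84, 64, 59]
  u-profile [(140, np.int64(242)), (143, np.int64(229)), (146, np.int64(181)), (149, np.int64(139)), (152, np.int64(145)), (155, np.int64(144)), (158, np.int64(144)), (161, np.int64(145)), (164, np.int64(144)), (167, np.int64(145)), (170, np.int64(145)), (173, np.int64(143)), (176, np.int64(130)), (179, np.int64(112)), (182, np.int64(111)), (185, np.int64(114)), (188, np.int64(118)), (191, np.int64(119)), (194, np.int64(119)), (197, np.int64(119))] [(520, np.int64(132)), (523, np.int64(120)), (526, np.int64(115)), (529, np.int64(1
[... 2280 characters left out ...]
 (188, np.int64(101)), (191, np.int64(101)), (194, np.int64(101)), (197, np.int64(100))] [(520, np.int64(99)), (523, np.int64(100)), (526, np.int64(99)), (529, np.int64(99)), (532, np.int64(107)), (535, np.int64(106)), (538, np.int64(102)), (541, np.int64(103)), (544, np.int64(101)), (547, np.int64(121)), (550, np.int64(134)), (553, np.int64(134)), (556, np.int64(135)), (559, np.int64(135)), (562, np.int64(135)), (565, np.int64(135)), (568, np.int64(135)), (571, np.int64(134)), (574, np.int64(135)), (577, np.int64(128)), (580, np.int64(123)), (583, np.int64(122)), (586, np.int64(121)), (589, np.int64(121))]
  tab edge [61, 61, 61, 61, 61, 61, 60, 60, 60, 60, 60, 60, 58, 57, 61, 84, 107, 105]
```

```bash
python3 -m pendant '[[[-1.4,-1,0,0,0,0,0.1],[0,0,5,0,0,0,0.1],[0,0,5,0,0,0,0.1],[0,0,4,0,0,0,0.1],[0,0,4,0,0,0,0.1],[0,0,0,0,0,0,0.1],[0,0,0,0,0,0,0.1]]]'
```

```text
t: 28.4
eef_pos: [0.563, 0.1828, 0.0407]
ee_rot: [0.271, -3.129, 0.0]
wrist_force: [-0.3, 0.0, -0.5]
grip_width: 0.0331
grip_force: 39.9
```

```bash
python3 -m pendant '[[[0,0,4,0,0,0,0.1],[0,0,4,0,0,0,0.1],[0,0,2,0,0,0,0.1],[0,0,0,0,0,0,0.1],[0,0,0,0,0,0,0.1]]]'
```

```text
t: 28.82
eef_pos: [0.5643, 0.1831, 0.0333]
ee_rot: [-0.27, 3.127, 0.001]
wrist_force: [-5.6, -0.6, 21.4]
grip_width: 0.0329
grip_force: 42.5
```

```bash
python3 -m pendant '[[[0,0,-3,0,0,0,0.1],[0,0,0,0,0,0,0.5],[0,0,0,0,0,0,0.5],[0,0,0,0,0,0,0.5],[0,0,-20,0,0,0,0.5],[0,0,-30,0,0,0,0.5],[0,0,-35,0,0,0,0.7],[0,0,-35,0,0,0,0.7],[0,0,-35,0,0,0,0.7],[0,0,-35,0,0,6.9,0.7],[0,0,0,0,0,6.9,0.7],[0,0,0,0,0,6.9,0.7]]]'
python3 -m pendant '[[[0,0,0,0,0,6.9,0.7],[0,0,0,0,0,6.9,0.7],[0,0,0,0,0,6.9,0.7],[0,0,0,0,0,6.9,0.7],[0,0,0,0,0,6.9,0.7],[0,0,0,0,0,6.9,0.7],[0,0,0,0,0,6.9,0.7],[0,0,0,0,0,6.9,0.7],[0,-20,0,0,0,6.9,0.7],[0,-20,0,0,0,6.9,0.7],[0,0,0,0,0,0,0.7],[0,0,0,0,0,0,0.7]]]'
python3 - <<'E'
from h import *
st(); im,c=shot("wrist","w15"); 
o=np.array([603.8,189.9]);ex=np.array([.985,.171]);ey=np.array([-.171,.985])
P=lambda x,y,z:[*(o+x*ex+y*ey)/1000.,z/1000]
print("pred fin",pix(c,[P(-135,0,46),P(-135,-25,46),P(-135,25,46)]).round(1).tolist())
pr=pix(c,[P(-145,42,4),P(-145,-42,4),P(60,42,20),P(60,-42,20)]); print("pred corners",pr.round(1).tolist())
i=im.astype(int); 
for p in pr: 
    u,v=p.astype(int); print(u,v,"row R-B",(i[v,max(u-16,0):u+17:2,0]-i[v,max(u-16,0):u+17:2,2]).tolist(),"col",(i[max(0,v-16):v+17:2,u,0]-i[max(0,v-16):v+17:2,u,2]).tolist())
m=((i[:,:,0]-i[:,:,2])>14).astype(np.uint8)*255; m=cv2.morphologyEx(m,cv2.MORPH_OPEN,np.ones((5,5)))
cs,_=cv2.findContours(m,0,2)
for k in cs:
    if cv2.contourArea(k)>1500: print(cv2.contourArea(k),cv2.minAreaRect(k))
E
```

```text
t: 29.82
eef_pos: [0.5638, 0.183, 0.2262]
ee_rot: [0.305, 3.123, 0.002]
wrist_force: [-0.3, 0.1, -0.9]
grip_width: 0.0595
grip_force: 0.0
t: 30.82
eef_pos: [0.5256, 0.1687, 0.2242]
ee_rot: [2.014, 2.411, 0.0]
wrist_force: [0.1, 0.7, 0.5]
grip_width: 0.0599
grip_force: 0.0
t 30.82 p [525.6 168.7 224.2] F [0.1 0.7 0.5] w 59.9 gf 0.0
[[-0.178, 0.984, 0.0], [0.984, 0.178, 0.0], [0.0, 0.0, -1.0]]
pred fin [[261.6, 206.0], [262.5, 232.2], [260.6, 178.8]]
pred corners [[256.9, 157.2], [259.9, 237.4], [465.1, 160.3], [456.1, 243.0]]
256 157 row R-B [5, 7, 6, 4, 5, 5, 5, 5, 6, 6, 6, 8, 7, 7, 6, 6, 5] col [6, 5, 6, 5, 5, 5, 5, 5, 6, 5, 6, 6, 7, 6, 5, 7, 6]
259 237 row R-B [6, 6, 5, 7, 7, 6, 5, 6, 6, 15, 15, 17, 16, 15, 14, 16, 15] col [17, 17, 18, 17, 16, 13, 5, 5, 6, 5, 8, 11, 10, 9, 10, 11, 10]
465 160 row R-B [13, 12, 12, 12, 12, 10, 9, 7, 5, 5, 5, 7, 6, 6, 5, 5, 5] col [4, 5, 6, 4, 5, 6, 6, 5, 5, 8, 7, 7, 5, 4, 5, 5, 6]
456 242 row R-B [28, 32, 26, 25, 26, 27, 28, 27, 17, 10, 10, 9, 9, 11, 10, 10, 10] col [34, 33, 30, 34, 33, 31, 25, 20, 17, 10, 10, 10, 11, 11, 10, 10, 10]
2289.0 ((485.6759033203125, 448.42559814453125), (90.786865234375, 39.269630432128906), 54.55428695678711)
1508.0 ((380.36859130859375, 359.138671875), (49.04012680053711, 38.018917083740234), 70.01689147949219)
4413.5 ((590.5, 269.5), (57.0, 97.0), 90.0)
2717.5 ((440.94622802734375, 201.73680114746094), (41.48255157470703, 83.22572326660156), 2.4895529747009277)
2323.0 ((389.0, 201.0), (84.0, 58.0), 90.0)
7204.0 ((307.5, 198.5), (79.0, 101.0), 90.0)
1987.0 ((493.5, 18.5), (37.0, 79.0), 90.0)
```

```bash
python3 -m pendant '[[[4.2,-27,0,0,0,0.4,0.6],[4.2,-27,20,0,0,0,0.6],[0,0,35,0,0,0,0.6],[0,0,35,0,0,0,0.6],[0,0,35,0,0,0,0.6],[0,0,25,0,0,0,0.6],[0,0,0,0,0,0,0.6],[0,0,0,0,0,0,0.6],[0,0,0,0,0,0,0.6]]]'
python3 - <<'E'
from h import *
plan([470.9,167.2,18],9.8); im,c=shot("wrist","w16"); i=im.astype(int); d=i[:,:,0]-i[:,:,2]
print(pix(c,[[.4709,.1672,.046]]))
for v in range(240,370,20): print(v,im[v,260:400:4,0].tolist())
E
```

```text
t: 31.62
eef_pos: [0.4723, 0.168, 0.0756]
ee_rot: [2.022, 2.403, 0.003]
wrist_force: [-0.1, 0.5, -0.1]
grip_width: 0.0512
grip_force: 0.0
shift [-0.6 -1.6 57.6] turn z 0.04
[[317.75684361 274.59689043]]
240 [147, 147, 148, 148, 148, 148, 147, 80, 79, 79, 78, 94, 77, 92, 93, 92, 86, 67, 93, 93, 93, 94, 93, 92, 93, 92, 92, 93, 92, 93, 93, 92, 93, 92, 94]
260 [147, 147, 148, 148, 148, 148, 148, 80, 80, 79, 79, 93, 72, 91, 94, 94, 86, 71, 92, 93, 93, 92, 92, 93, 92, 92, 91, 92, 92, 92, 92, 92, 92, 92, 90]
280 [148, 148, 148, 148, 147, 147, 146, 139, 88, 79, 79, 92, 68, 91, 93, 93, 88, 73, 92, 87, 83, 79, 77, 76, 76, 77, 78, 92, 92, 92, 92, 92, 92, 92, 91]
300 [39, 147, 147, 147, 147, 149, 147, 145, 146, 79, 80, 91, 63, 90, 94, 93, 89, 76, 93, 93, 93, 93, 92, 92, 92, 92, 93, 91, 91, 91, 33, 22, 21, 21, 53]
320 [26, 145, 147, 145, 146, 147, 145, 145, 146, 146, 148, 148, 147, 147, 147, 146, 147, 147, 148, 148, 147, 147, 147, 147, 146, 146, 146, 146, 145, 145, 23, 22, 22, 21, 21]
340 [144, 145, 144, 145, 144, 145, 145, 146, 148, 147, 146, 146, 146, 147, 146, 145, 147, 148, 148, 148, 147, 147, 146, 144, 146, 145, 146, 144, 145, 144, 144, 24, 22, 21, 20]
360 [146, 146, 146, 144, 146, 147, 146, 146, 146, 147, 147, 146, 146, 147, 145, 146, 145, 145, 146, 146, 147, 147, 146, 147, 146, 145, 146, 145, 146, 146, 146, 146, 135, 20, 20]
```

```bash
python3 -m pendant '[[[-0.5,-1,25,0,0,0,0.6],[0,0,20,0,0,0,0.6],[0,0,11,0,0,0,0.6],[0,0,0,0,0,0,0.6],[0,0,0,0,0,0,0.3],[0,0,0,0,0,0,0],[0,0,0,0,0,0,0],[0,0,0,0,0,0,0],[0,0,0,0,0,0,0],[0,0,0,0,0,0,0],[0,0,0,0,0,0,0]]]' 60
python3 - <<'E'
from h import *
st()
E
```

```text
t: 32.58
eef_pos: [0.471, 0.1673, 0.0194]
ee_rot: [2.023, 2.402, 0.003]
wrist_force: [-0.7, -0.7, 6.8]
grip_width: 0.0091
grip_force: 59.6
t 32.58 p [471.  167.3  19.4] F [-0.7 -0.7  6.8] w 9.1 gf 59.6
[[-0.17, 0.985, 0.002], [0.985, 0.17, 0.001], [0.0, 0.002, -1.0]]
```

```bash
python3 -m pendant '[[[0,3,-2,0,0,0,0],[-0.1,8,0,0,0,0,0],[-0.1,10,0,0,0,0,0],[-0.1,10,0,0,0,0,0],[-0.1,10,0,0,0,0,0],[-0.1,10,0,0,0,0,0],[-0.1,10,0,0,0,0,0],[-0.1,8,0,0,0,0,0],[-0.1,6,0,0,0,0,0],[0,0,0,0,0,0,0]]]'
python3 -m pendant '[[[-0.1,6,0,0,0,0,0],[-0.1,8,0,0,0,0,0],[-0.1,8,0,0,0,0,0],[-0.1,8,0,0,0,0,0],[-0.1,8,0,0,0,0,0],[-0.1,8,0,0,0,0,0],[0,0,0,0,0,0,0]]]'
python3 - <<'E'
from h import *
s,_=st(); print(np.round(s["ft_torque"],2))
E
```

```text
t: 33.42
eef_pos: [0.5454, 0.1791, 0.0201]
ee_rot: [2.024, 2.402, 0.001]
wrist_force: [0.7, 0.8, -3.0]
grip_width: 0.0089
grip_force: 58.8
t: 34.0
eef_pos: [0.5912, 0.1864, 0.0201]
ee_rot: [2.024, 2.402, 0.001]
wrist_force: [-0.1, 0.3, -1.9]
grip_width: 0.0089
grip_force: 58.9
t 34.0 p [591.2 186.4  20.1] F [-0.1  0.3 -1.9] w 8.9 gf 58.9
[[-0.17, 0.985, 0.001], [0.985, 0.17, 0.0], [0.0, 0.001, -1.0]]
[-0.03  0.05  0.06]
```

```bash
python3 -m pendant '[[[-0.1,6,0,0,0,0,0],[-0.1,7,0,0,0,0,0],[-0.1,7,0,0,0,0,0],[-0.1,7,0,0,0,0,0],[-0.1,7,0,0,0,0,0],[-0.1,6,0,0,0,0,0],[0,4,0,0,0,0,0],[0,0,0,0,0,0,0]]]'
python3 -m pendant '[[[0,3,0,0,0,0,0],[0,3,0,0,0,0,0],[0,3,0,0,0,0,0],[0,0,0,0,0,0,0]]]'
```

```text
t: 34.67
eef_pos: [0.634, 0.1932, 0.02]
ee_rot: [2.024, 2.402, 0.001]
wrist_force: [0.6, 1.4, -2.6]
grip_width: 0.0086
grip_force: 59.0
t: 35.0
eef_pos: [0.6425, 0.1947, 0.0201]
ee_rot: [2.024, 2.403, 0.001]
wrist_force: [1.2, -1.1, -1.9]
grip_width: 0.0091
grip_force: 58.9
```

```bash
python3 -m pendant '[[[0,3,0,0,0,0,0],[0,3,0,0,0,0,0],[0,2,0,0,0,0,0],[0,0,0,0,0,0,0]]]'
python3 -m pendant '[[[0,2,0,0,0,0,0],[0,2,0,0,0,0,0],[0,0,0,0,0,0,0]]]'
python3 -m pendant '[[[0,2,0,0,0,0,0],[0,2,0,0,0,0,0],[0,0,0,0,0,0,0]]]'
```

```text
t: 35.33
eef_pos: [0.6504, 0.196, 0.0201]
ee_rot: [2.024, 2.403, 0.0]
wrist_force: [0.2, 0.2, -2.7]
grip_width: 0.0088
grip_force: 58.9
t: 35.58
eef_pos: [0.6516, 0.1967, 0.0195]
ee_rot: [-2.021, -2.4, 0.008]
wrist_force: [-22.7, -2.3, 7.1]
grip_width: 0.0088
grip_force: 60.7
t: 35.83
eef_pos: [0.6516, 0.1967, 0.0194]
ee_rot: [-2.016, -2.395, 0.023]
wrist_force: [-62.8, -12.2, 29.8]
grip_width: 0.0085
grip_force: 66.9
```

```bash
python3 -m pendant '[[[0,-4,0,0,0,0,0],[0,-2,0,0,0,0,0],[0,0,0,0,0,0,0],[0,0,0,0,0,0,0]]]'
python3 - <<'E'
from h import *
s,_=st(); print(np.round(s["ft_torque"],2))
E
```

```text
t: 36.17
eef_pos: [0.6516, 0.1963, 0.02]
ee_rot: [-2.023, -2.402, 0.001]
wrist_force: [-6.3, -0.3, -0.5]
grip_width: 0.0095
grip_force: 60.3
t 36.17 p [651.6 196.3  20. ] F [-6.3 -0.3 -0.5] w 9.5 gf 60.3
[[-0.17, 0.985, -0.001], [0.985, 0.17, -0.0], [0.0, -0.001, -1.0]]
[-0.04  0.94  0.02]
```

```bash
python3 -m pendant '[[[0,0,0,0,0,0,0.4],[0,0,0,0,0,0,0.4],[0,0,0,0,0,0,0.4],[0,0,-15,0,0,0,0.4],[0,0,-30,0,0,0,0.4],[0,0,-35,0,0,0,0.4],[0,-38,-15,0,0,0,0.4],[0,-38,-15,0,0,0,0.4],[0,-38,-15,0,0,0,0.4],[0,-38,0,0,0,0,0.4],[0,0,0,0,0,0,0.4]]]'
python3 - <<'E'
from h import *
plan([450,-330,150]); im,c=shot("top","t2")
o=np.array([785,216.]);
# timer key in top view
h=cv2.cvtColor(im,cv2.COLOR_RGB2HSV)
m=cv2.inRange(h[230:340,420:500],(0,120,110),(18,255,255)); cs,_=cv2.findContours(m,0,2)
for k in cs:
    r=cv2.minAreaRect(k); u=np.array(r[0])+[420,230]; print(r,u,np.round(ray(c,[u],.019)*1000,1))
t0=cv2.imread("pics/top0.png").astype(int); d=np.abs(im[:,:,::-1].astype(int)-t0).max(2)>40
cs,_=cv2.findContours(d.astype(np.uint8)*255,0,2)
for k in cs:
    if cv2.contourArea(k)>60: print("chg",cv2.boundingRect(k))
E
```

```text
t: 37.08
eef_pos: [0.4965, 0.1696, 0.1459]
ee_rot: [-2.022, -2.402, 0.003]
wrist_force: [0.8, 0.7, 0.3]
grip_width: 0.0341
grip_force: 0.0
shift [-484.4 -131.1   -3.7] turn z None
((41.90000915527344, 65.70000457763672), (5.813776969909668, 4.0249223709106445), 26.56505012512207) [461.90000916 295.70000458] [[ 466.  -330.6   19. ]]
chg (0, 443, 44, 37)
chg (325, 438, 22, 21)
chg (237, 434, 57, 46)
chg (159, 383, 29, 97)
chg (283, 374, 28, 9)
chg (114, 265, 24, 30)
chg (81, 262, 81, 116)
chg (368, 260, 40, 52)
chg (136, 164, 141, 218)
```

```bash
python3 -m pendant '[[[-37,-10,0,0,0,0,0],[-37,-10,0,0,0,0,0],[-37,-10,0,0,0,0,0],[-37,-10,0,0,0,0,0],[-37,-10,0,0,0,0,0],[-37,-10,0,0,0,0,0],[-37,-10,0,0,0,0,0],[-37,-10,0,0,0,0,0],[-37,-10,0,0,0,0,0],[-37,-10,0,0,0,0,0],[-37,-10,0,0,0,0,0],[-37,-10,0,0,0,0,0]]]' 30
python3 -m pendant '[[[-35,-5,0,0,0,0,0],[0,0,0,0,0,0,0],[0,0,0,0,0,0,0]]]'
cat > key.py <<'E'
from h import *
s,Rm=st(); im,c=shot("wrist"); h=cv2.cvtColor(im,cv2.COLOR_RGB2HSV)
m=cv2.inRange(h,(0,130,110),(16,255,255)); cs,_=cv2.findContours(m,0,2)
for k in cs:
    if cv2.contourArea(k)>30:
        r=cv2.minAreaRect(k); q=ray(c,[r[0]],.019)*1000; B=ray(c,cv2.boxPoints(r),.019)*1000
        print("uv",np.round(r[0]),"P",np.round(q[0],1),"sides",np.round([np.linalg.norm(B[1]-B[0]),np.linalg.norm(B[2]-B[1])],1)); plan([*q[0][:2],19],s=s)
E
python3 key.py
```

```text
t: 38.13
eef_pos: [0.4597, -0.2902, 0.1462]
ee_rot: [2.023, 2.401, 0.0]
wrist_force: [1.6, 0.0, 1.0]
grip_width: 0.0002
grip_force: 0.0
t: 38.38
eef_pos: [0.4606, -0.3248, 0.1456]
ee_rot: [2.026, 2.399, 0.0]
wrist_force: [0.7, 1.5, 0.2]
grip_width: -0.0004
grip_force: 0.0
t 38.38 p [ 460.6 -324.8  145.6] F [0.7 1.5 0.2] w -0.4 gf 0.0
[[-0.167, 0.986, 0.001], [0.986, 0.167, -0.001], [-0.001, 0.001, -1.0]]
uv [326. 237.] P [ 466.1 -331.4   19. ] sides [13.7 10. ]
shift [ -7.3   4.2 126.6] turn z None
```

```bash
python3 -m pendant '[[[-7.3,4.2,20,0,0,0,0],[0,0,20,0,0,0,0],[0,0,20,0,0,0,0],[0,0,20,0,0,0,0],[0,0,0,0,0,6,0],[0,0,0,0,0,6,0],[0,0,0,0,0,6,0],[0,0,0,0,0,6,0],[0,0,0,0,0,6,0],[0,0,0,0,0,0,0],[0,0,0,0,0,0,0]]]'
python3 key.py
python3 - <<'E'
from h import *
plan([464.8,-335,19])
E
```

```text
t: 39.35
eef_pos: [0.4663, -0.3286, 0.0656]
ee_rot: [2.572, 1.803, 0.0]
wrist_force: [-0.2, -1.6, -0.1]
grip_width: -0.0002
grip_force: 0.0
t 39.35 p [ 466.3 -328.6   65.6] F [-0.2 -1.6 -0.1] w -0.2 gf 0.0
[[0.341, 0.94, 0.001], [0.94, -0.341, -0.0], [-0.0, 0.001, -1.0]]
uv [322. 268.] P [ 466.  -332.1   19. ] sides [ 9.  13.4]
shift [-3.5  0.8 46.6] turn z None
shift [-6.4  0.8 46.5] turn z None
```

```bash
python3 -m pendant '[[[-6.5,0.8,15,0,0,0,0],[0,0,15,0,0,0,0],[0,0,10,0,0,0,0],[0,0,3,0,0,0,0],[0,0,0,0,0,0,0],[0,0,0,0,0,0,0]]]'
python3 -m pendant '[[[0,0,2,0,0,0,0],[0,0,1,0,0,0,0],[0,0,0,0,0,0,0]]]'
```

```text
t: 39.9
eef_pos: [0.4645, -0.3356, 0.0226]
ee_rot: [2.576, 1.798, 0.0]
wrist_force: [0.4, 0.4, 0.2]
grip_width: -0.0002
grip_force: 0.0
t: 40.15
eef_pos: [0.4643, -0.3357, 0.0193]
ee_rot: [2.576, 1.797, 0.0]
wrist_force: [0.1, 0.1, -0.6]
grip_width: 0.0002
grip_force: 0.0
```

```bash
python3 -m pendant '[[[0,0,1,0,0,0,0],[0,0,1,0,0,0,0],[0,0,0,0,0,0,0]]]'
python3 -m pendant '[[[0,0,1,0,0,0,0],[0,0,0,0,0,0,0],[0,0,0,0,0,0,0]]]'
```

```text
t: 40.4
eef_pos: [0.4645, -0.3358, 0.0181]
ee_rot: [2.576, 1.797, 0.0]
wrist_force: [-4.3, 4.0, 12.1]
grip_width: -0.0002
grip_force: 5.7
t: 40.65
eef_pos: [0.4646, -0.3359, 0.018]
ee_rot: [2.576, 1.797, 0.0]
wrist_force: [-8.0, 6.1, 22.0]
grip_width: 0.0
grip_force: 11.1
```

```bash
python3 -m pendant '[[[0,0,-5,0,0,0,0],[0,0,-15,0,0,0,0],[0,0,-30,0,0,0,0],[0,0,-35,0,0,0,0],[0,0,-35,0,0,0,0],[0,0,0,0,0,0,0]]]'
python3 key.py
python3 - <<'E'
from h import *
im,c=shot("top","t3"); i=im.astype(int); t=cv2.imread("pics/t2.png")[:,:,::-1].astype(int)
d=np.abs(i-t).max(2)>40; cs,_=cv2.findContours(d.astype(np.uint8)*255,0,2)
for k in cs:
    if cv2.contourArea(k)>40: print("chg vs t2",cv2.boundingRect(k))
# tray apron front edge: scan R-B upward in world x along tray centre line
a=np.radians(9.5); e=np.array([np.cos(a),np.sin(a)]); n=np.array([-e[1],e[0]])
for off in(-33,33):
    P=np.array([651.6,196.3])+off*n+np.arange(-40,40,2)[:,None]*e
    uv=pix(c,np.c_[P/1000,np.full(len(P),.004)]).round().astype(int)
    print(off,[(int(s),int(i[v,u,0]-i[v,u,2])) for s,(u,v) in zip(range(-40,40,2),uv)])
E
```

```text
t: 41.15
eef_pos: [0.4663, -0.3373, 0.1432]
ee_rot: [2.569, 1.792, 0.004]
wrist_force: [-0.1, -1.3, 1.0]
grip_width: 0.0001
grip_force: 0.0
t 41.15 p [ 466.3 -337.3  143.2] F [-0.1 -1.3  1. ] w 0.1 gf 0.0
[[0.345, 0.938, 0.008], [0.938, -0.345, -0.006], [-0.003, 0.01, -1.0]]
uv [316. 222.] P [ 466.  -331.6   19. ] sides [ 9.2 13.5]
shift [  5.6  -3.4 124.1] turn z None
chg vs t2 (555, 445, 13, 35)
chg vs t2 (292, 432, 101, 48)
chg vs t2 (534, 401, 27, 23)
chg vs t2 (400, 390, 159, 90)
chg vs t2 (158, 383, 100, 97)
chg vs t2 (141, 262, 10, 8)
chg vs t2 (447, 248, 157, 140)
chg vs t2 (135, 163, 318, 219)
-33 [(-40, 5), (-38, 5), (-36, 4), (-34, 5), (-32, 5), (-30, 4), (-28, 4), (-26, 4), (-24, 4), (-22, 3), (-20, 4), (-18, 6), (-16, 6), (-14, 3), (-12, 3), (-10, 13), (-8, 17), (-6, 14), (-4, 14), (-2, 15), (0, 14), (2, 15), (4, 15), (6, 15), (8, 15), (10, 14), (12, 15), (14, 15), (16, 14), (18, 14), (20, 15), (22, 15), (24, 14), (26, 16), (28, 14), (30, 15), (32, 14), (34, 16), (36, 13), (38, 13)]
33 [(-40, 5), (-38, 3), (-36, 3), (-34, 4), (-32, 7), (-30, 4), (-28, 4), (-26, 6), (-24, 6), (-22, 3), (-20, 3), (-18, 4), (-16, 6), (-14, 3), (-12, 3), (-10, 11), (-8, 15), (-6, 15), (-4, 13), (-2, 15), (0, 15), (2, 13), (4, 14), (6, 13), (8, 13), (10, 14), (12, 14), (14, 27), (16, 26), (18, 28), (20, 26), (22, 26), (24, 27), (26, 27), (28, 28), (30, 27), (32, 27), (34, 27), (36, 29), (38, 28)]
```

```bash
python3 -c "
from cell import order; print(order.close_job())"
```

```text
the job is handed in; nothing more can be done
None
```

I handed the job in at about 41 s: one used comb was there and is in the steel dish, the three fresh combs are seated in tray rows 1–3, the tray is home against the back stop, and the start key was pressed last; I viewed 16 pictures, two over the limit of 14, and the last comb and tray home were checked by force, height and pixel numbers only.

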